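# Turn the warmer insert round and load the feed jars

### The job

The jar insert went into the feed-warming tub back to front, with its wells at the cold end. Take out any jars already standing in it and stand them on the board or the grey mat, then pinch the insert's two orange side buttons together, lift it clear of the tub, and, keeping it level, turn it half a turn so that its wells lie at the heater end (the end with the black, orange-striped block); let it down flat on the floor of the tub and let the buttons spring out again. Then stand every jar upright in a well of its own and only after that push the black switch box's toggle right over to on, leaving the bowl and the tin where they are.

Things in the scene. Friction and masses are not known exactly. Their poses are not given: they have to be found in the camera images.
- tub: fixed clear acrylic tub, outer 168 x 294 mm (x, y), walls 5 mm, rim flared outwards, 47 mm high, floor 6 mm thick; origin: centre of its underside. The heat pad lies under its +y half; a black heater block (90 x 26 x 34 mm, orange stripe on top) is fixed outside its +y end, 162 mm from the origin. At the centre of its floor a steel keeper holds the insert's catches
- insert: loose sage-green insert, 150 x 276 mm (x, y), walls 34 mm high, 0.38 kg; origin: centre of its underside. +y half: four jar wells 52 mm square, ridges 14 mm high; -y half: flat drip shelf; centre: grey grip 46 x 30 mm, top at 80 mm. Fits the tub with 4 mm play a side, either way round; seated it is 6 mm above the tub's origin. At the start its +y end is at the tub's -y end
- grip (a point): mid-point of the orange release buttons, 58 mm above the insert's underside. 26 x 26 mm each, on its +y and -y sides (insert axes); faces 48 mm apart, 34 mm when fully in. Pinch them from above along the insert's y with 30 N or more (springs take 5 N each) and lift by the same grip; catches hold it unless both are in. 50 mm of lift clears the rim; room for fingers once the wells are empty
- button_a (a joint): travel of the +y button, m: 0 out (catch hooked), 0.007 fully in (free); springs back when let go; free from about 0.005
- button_b (a joint): the same for the -y button
- wells (a point): middle of the four wells, at their floor height: 80.5 mm from the insert's origin along its +y and 18 mm above it
- well1 (a point): centre of a well's floor (insert x -45, y 53 mm)
- well2 (a point): centre of a well's floor (x 45, y 53 mm)
- well3 (a point): centre of a well's floor (x -45, y 108 mm)
- well4 (a point): centre of a well's floor (x 45, y 108 mm)
- jar1: closed jar of feed, tan body 45 mm across with a white screw cap 47 mm across and 16 mm high, 64 mm high in all, about 0.1 kg, heavy-bottomed; origin: centre of its underside, z up. May be absent; if present it stands in a well of the insert at the start
- jar2: closed jar of feed, tan body 45 mm across with a white screw cap 47 mm across and 16 mm high, 64 mm high in all, about 0.1 kg, heavy-bottomed; origin: centre of its underside, z up. May be absent; if present it stands in a well of the insert at the start
- jar3: closed jar of feed, tan body 45 mm across with a white screw cap 47 mm across and 16 mm high, 64 mm high in all, about 0.1 kg, heavy-bottomed; origin: centre of its underside, z up. May be absent; if present it stands on the far (+x) half of the grey mat at the start
- jar4: closed jar of feed, tan body 45 mm across with a white screw cap 47 mm across and 16 mm high, 64 mm high in all, about 0.1 kg, heavy-bottomed; origin: centre of its underside, z up. May be absent; if present it stands on the far (+x) half of the grey mat at the start
- jar5: closed jar of feed, tan body 45 mm across with a white screw cap 47 mm across and 16 mm high, 64 mm high in all, about 0.1 kg, heavy-bottomed; origin: centre of its underside, z up. May be absent; if present it stands on the far (+x) half of the grey mat at the start
- mat: fixed thin grey mat on the board, 160 x 190 mm (x, y), 2 mm thick; origin: centre of its underside; its near (-x) half is free, with room for two jars at x -45 mm, y +-45 mm
- switchbox: fixed black switch box, 90 x 70 x 46 mm; origin: centre of its underside; the toggle stands on top and swings in its x-z plane. White dot on top: off side (-x), red bar: on side (+x)
- toggle (a joint): steel toggle lever, 0 rad = off (leans to the box's -x), 0.8 rad = on (leans to +x); stays where it is left; its hinge lies along the box's y, 46 mm above the box's underside; 1 to 3 N at the tip moves it
- toggle_tip (a point): centre of the toggle's 18 mm ball end, 48 mm from its hinge, about 90 mm above the board
- bowl: small white ceramic bowl, loose, 96 mm across, 40 mm high, on the far side of the switch box: leave it
- tin: supplement tin, loose, 56 mm across, 62 mm high, on the far side of the mat: leave it

How it is judged:
By the outcome, as a careful person would: the job done as asked, in the order asked, and still so for the second after the job is handed in, with the robot touching nothing.
Of jar1, jar2 only 1 to 2 are there at a start; the rules pass over those that are not, and their reading is None.
Of jar3, jar4, jar5 only 2 to 2 are there at a start; the rules pass over those that are not, and their reading is None.
At some moment in a run one of jar1, jar2, jar3, jar4, jar5 may be knocked a few centimetres aside while the robot is not near it.
It also fails if it takes over 210 s, if anything falls off the work surface, if the arm or the gripper's body presses on something with over 40 N, if the wrist force passes 120 N, or if a joint passes its speed limit or range.

### The arm

A 6-joint arm with a two-finger parallel gripper is mounted at the origin on the work surface. World frame = base frame: x ahead of the robot, y to its left, z up, the work surface at z = 0. Lengths are in m, angles in rad, forces in N, time in s.
With the tool pointing down it reaches from about 0.225 to 0.875 m from the base axis. Payload 3.4 kg.
Tool frame: the origin (TCP) lies at the very end of the fingers, on their centre line; the grasp point (between the pads) lies 19 mm behind it; z points along the fingers, y is the line along which they close (so a half turn about z gives the same grasp; the last joint's range is limited). The gripper opens to 85 mm and grips with 20 to 120 N. Pads are 22 mm wide; open, the fingers measure 114 mm over their backs; the gripper's body (76 mm by 85 mm) begins 54 mm behind the grasp point. The pads swing forward as they close: fully open they stand 13 mm farther back than shut.
Start: joints at [1.197, 0.276, 1.505, -0, 1.361, -0.121], TCP at [0.144, 0.557, 0.231] pointing down, gripper open.
Joint ranges: [-2.89, 2.89], [-0.75, 2.08], [0.22, 2.7], [-1.18, 4.32], [0.11, 2.71], [-2.7, 2.7]. Speed limits (rad/s): [2.57, 2.57, 3.14, 3.14, 3.14, 3.14].

### API

Orientations are given as a unit quaternion [w, x, y, z].
In Python, from rig import manip gives the robot as it stands. The module is installed in compiled form; this text tells all that it offers.
- The arm moves only by the tool play_rows, never from a script. Its argument "motion" is a list of rows, each a list of 5 numbers: the shift along the tool's x, y, z in units of 40 mm (1.0 is 40 mm), then the turn about the tool's z in units of 10 degrees (1.0 is 10 degrees), then the finger opening in mm, from 0 to 85.4. A call has 1 to 5 rows; each row is the pose to reach, as a shift and turn from the pose commanded when the call began, along the tool's axes at that moment; what a row does not reach only later rows make up. A row lasts 1/8 s, in which the tool goes at most 62.5 mm and 10.7 degrees, less where a joint would pass 70% of its speed; a pose out of reach is approached as far as the arm can. A call with a gripper value outside its range is refused whole. The fingers move at their own pace and stop on an object; "newtons" is the grip in N (left out, the last holds). Time passes only in rows, so rows that repeat a pose let the fingers close. It gives the time, the measured TCP pose, the force, the opening and the grip force at its end, in the units of the state.
- manip.get_state(): the state, without advancing time (a new reading comes with each control period).
- manip.get_image(name): name is "scene" or "top" or "wrist"; returns a dict with "img" (420x560x3 uint8, red, green, blue), "range_z" (420x560 float32, m along the optical axis (not along the pixel's ray), 0 where there is no reading), "fx", "fy", "cx", "cy" (pixels), "D" ([k1, k2, p1, p2, k3] as OpenCV has them; the pictures are not rectified), "R" (3x3) and "t" (3): a world point X has camera coordinates R X + t. Camera axes: x right, y down, z forward; pixel columns grow to the right and rows downward; lengths in m; the calibration is good to about 2 mm. A picture is of the moment at which its call begins.
- manip.sign_off(): hands the job in; it is judged then, once.
The state is a dict: "clock": time; "qpos": joint angles; "qd": joint speeds; "effort": joint torques, N m; "position": TCP position; "ee_rot": TCP orientation; "contact_force": force on the tool from outside, world axes, zero at the start; "moment": the same for the moment, N m; "width": finger opening in m; "gripper_force": force on a finger pad.
Only numpy, scipy, OpenCV 4.12 (cv2) and the standard library are available. Lean on these libraries where they do the work, as an engineer would, in place of code of your own. Each camera call takes 0.05 s, during which the arm holds its last target. There are 200 camera calls.

## Working session

There is one attempt and no reset: what is moved stays moved. The work goes in short steps, Python scripts to look and compute and a tool call to move; the robot and the scene stay as the last step left them, time stands still between calls to the robot, and variables do not carry over. Pictures are saved under pics/ and viewed, at most 14 in all, crops included, and the job is handed in when it is done.

Besides the shell and the picture viewer there is one more tool, called after ">>>" by a JSON object that holds its "name" and its "arguments". play_rows: Moves the arm, as the interface text tells. Its arguments: {"type":"object","properties":{"motion":{"type":"array","items":{"type":"array","items":{"type":"number"}}},"newtons":{"type":"number"}},"required":["motion"]}

```bash
mkdir -p pics; cat > h.py <<'E'
import numpy as np, cv2
from rig import manip
def ray(c,uv,z):
    K=np.array([[c["fx"],0,c["cx"]],[0,c["fy"],c["cy"]],[0,0,1]])
    p=cv2.undistortPoints(np.array(uv,float).reshape(-1,1,2),K,np.array(c["D"],float))[:,0]
    d=np.c_[p,np.ones(len(p))]@c["R"]; o=-c["R"].T@c["t"]
    return o+d*((z-o[2])/d[:,2])[:,None]
def cloud(c):
    h,w=c["range_z"].shape
    K=np.array([[c["fx"],0,c["cx"]],[0,c["fy"],c["cy"]],[0,0,1]])
    g=np.stack(np.meshgrid(np.arange(w),np.arange(h)),-1).reshape(-1,1,2).astype(float)
    p=cv2.undistortPoints(g,K,np.array(c["D"],float))[:,0]
    P=np.c_[p,np.ones(len(p))]*c["range_z"].reshape(-1,1)
    X=(P-c["t"])@c["R"]; X[c["range_z"].ravel()==0]=np.nan
    return X.reshape(h,w,3)
def save(c,n): cv2.imwrite(f"pics/{n}.png",c["img"][...,::-1])
E
python3 - <<'E'
from h import *
np.set_printoptions(precision=4,suppress=True)
for n in("top","scene"):
    c=manip.get_image(n); save(c,n+"0"); np.save(n+"0.npy",c,allow_pickle=True)
    print(n,-c["R"].T@c["t"],c["fx"]);print(c["R"])
s=manip.get_state();print(s["position"],s["ee_rot"],s["clock"])
E
```

```text
top [0.3894 0.0101 1.1738] 396.2359121431371
[[-0.0053 -0.9999  0.0113]
 [-0.9875  0.0035 -0.1573]
 [ 0.1573 -0.012  -0.9875]]
scene [1.3041 0.1421 0.776 ] 402.1861725979562
[[-0.2249  0.9742  0.0206]
 [ 0.6609  0.1681 -0.7314]
 [-0.716  -0.1509 -0.6816]]
[0.1437 0.5563 0.2305] [-0.0002  0.1261  0.992  -0.0008] 0.1
```

View pics/top0.png

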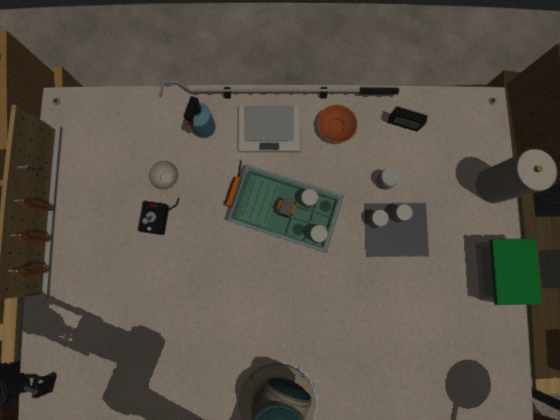

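View pics/scene0.png

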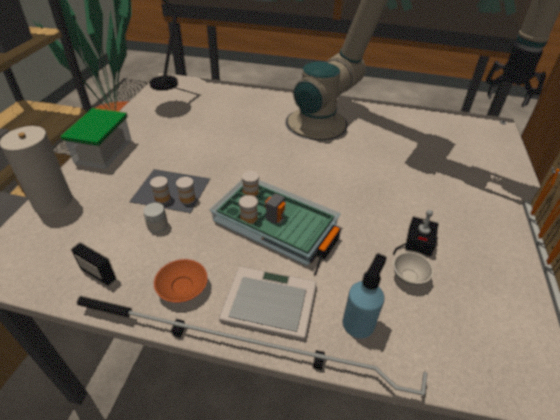

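The top view shows two jars in the insert (caps about (309,197) and (318,233)) and two on the mat ((379,217) and (404,212)). The tin is at (388,178), the heater at (233,192), the switch box at (153,217) with the bowl above it.

```bash
python3 - <<'E'
from h import *
np.set_printoptions(precision=4,suppress=True)
c=np.load("top0.npy",allow_pickle=True).item()
im=c["img"]; X=cloud(c); hsv=cv2.cvtColor(im,cv2.COLOR_RGB2HSV)
cv2.imwrite("pics/crop0.png",cv2.resize(im[130:265,130:440,::-1],None,fx=2.5,fy=2.5,interpolation=cv2.INTER_CUBIC))
def blobs(m,amin,name):
    n,l,s,ce=cv2.connectedComponentsWithStats(m.astype(np.uint8))
    for i in range(1,n):
        if s[i,4]>=amin:
            q=X[l==i]; print(name,ce[i],s[i],"xyz med",np.nanmedian(q,0),"zmax",np.nanpercentile(q[:,2],95))
roi=np.zeros(im.shape[:2],bool); roi[140:265,130:440]=1
H,S,V=[hsv[...,i].astype(int) for i in range(3)]
blobs(roi&(S<40)&(V>140)&(X[...,2]>.035),30,"white")
blobs(roi&(S>150)&(H<15)&(V>90),4,"orange")
blobs(roi&(V<45),30,"black")
def rect(m,z,name):
    m=cv2.morphologyEx(m.astype(np.uint8),cv2.MORPH_OPEN,np.ones((3,3)))
    cs,_=cv2.findContours(m,0,2); k=max(cs,key=cv2.contourArea)
    P=ray(c,k[:,0].astype(float),z)
    r=cv2.minAreaRect((P[:,:2]*1000).astype(np.float32)); print(name,r)
rect(roi&(S>60)&(H>60)&(H<95),.04,"green")
rect(roi&(S<40)&(V<115)&(V>50)&(np.arange(560)>355)[None],.002,"mat")
# heights in insert
for uv in [(286,206),(286,204),(250,200),(320,215)]: print(uv,X[uv[1],uv[0]],hsv[uv[1],uv[0]])
E
```

```text
orange [332.8889 140.7778] [329 140   8   3   9] xyz med [ 0.7526 -0.1736  0.032 ] zmax 0.033922314333298995
orange [232.6117 191.    ] [226 177  14  29 103] xyz med [0.5999 0.124  0.0358] zmax 0.039280153330655695
orange [280.1667 201.1667] [279 200   3   3   6] xyz med [ 0.5632 -0.0124  0.0774] zmax 0.08057343760409867
black [379.2143 181.0893] [376 173   9  15  56] xyz med [ 0.6287 -0.3073  0.0292] zmax 0.04846493236661353
black [298.76 196.48] [295 189  10  17  75] xyz med [ 0.5858 -0.0688  0.0273] zmax 0.047157776919677125
black [278.5143 208.3714] [273 198  16  20  70] xyz med [ 0.5477 -0.0046  0.0263] zmax 0.07050603914657728
black [154.043  217.4992] [138 201  33  34 651] xyz med [0.523  0.3446 0.0455] zmax 0.04928955959697135
black [391.3333 211.1736] [384 204  14  18 144] xyz med [ 0.5437 -0.3456  0.0051] zmax 0.04239634511623371
black [368.2066 216.9752] [364 209  10  19 121] xyz med [ 0.5259 -0.2744  0.0042] zmax 0.03973950480383133
black [307.2065 230.7283] [302 224  12  17  92] xyz med [ 0.4847 -0.0915  0.0255] zmax 0.049932532869856924
green ((548.3276977539062, -28.056793212890625), (275.4398193359375, 148.8370361328125), 71.81184387207031)
mat ((488.2920227050781, -360.331787109375), (191.74049377441406, 159.33285522460938), 89.77739715576172)
(286, 206) [ 0.5476 -0.0286  0.0877] [ 0  8 68]
(286, 204) [ 0.5531 -0.0287  0.0888] [ 0  4 64]
(250, 200) [0.5748 0.0746 0.0258] [70 74 86]
(320, 215) [ 0.5298 -0.1302  0.0246] [71 83 74]
```

View pics/crop0.png

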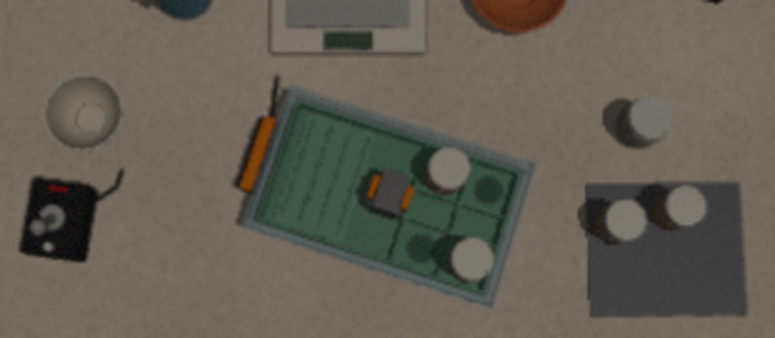

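The crop shows jar caps at about (448,169) and (472,258), with the grip and orange buttons around (390,192). The empty wells are at (488,190) and (420,248). Next I'll measure the caps and the toggle and write a move planner.

```bash
cat >> h.py <<'E'
C=np.array([.5483,-.0281]); TY=np.deg2rad(71.7)   # tub centre, direction of tub +y
ty=np.array([np.cos(TY),np.sin(TY)]); tx=np.array([ty[1],-ty[0]])
def go(x,y,z,yaw=None):
    s=manip.get_state(); w,a,b,d=s["ee_rot"]
    from scipy.spatial.transform import Rotation as Ro
    R=Ro.from_quat([a,b,d,w]).as_matrix()
    cur=np.degrees(np.arctan2(R[1,1],R[0,1]))
    dl=R.T@(np.array([x,y,z])-s["position"])/.04
    t=0 if yaw is None else -((yaw-cur+180)%360-180)/10
    print("pos",np.round(s["position"],4),"yaw %.1f"%cur,"J6 %.2f"%s["qpos"][5],"clk %.1f w %.4f"%(s["clock"],s["width"]),"-> shift",np.round(dl,2),"turn %.2f"%t,flush=True)
def caps(c,z=.066,lo=115):
    im=c["img"]; hsv=cv2.cvtColor(im,cv2.COLOR_RGB2HSV); out=[]
    m=((hsv[...,1]<50)&(hsv[...,2]>lo)).astype(np.uint8)
    n,l,s,ce=cv2.connectedComponentsWithStats(m)
    X=cloud(c)
    for i in range(1,n):
        if 100<s[i,4]<20000: out.append((ce[i],s[i],np.nanmedian(X[l==i],0)))
    return out
E
python3 - <<'E'
from h import *
np.set_printoptions(precision=4,suppress=True)
c=np.load("top0.npy",allow_pickle=True).item()
hsv=cv2.cvtColor(c["img"],cv2.COLOR_RGB2HSV)
print("cap V,S",hsv[197,309],hsv[233,318],hsv[217,379],"bg",hsv[240,220])
X=cloud(c)
for (u,v),z in {(309,197):.088,(318,233):.088,(379,217):.066,(404,212):.066,(388,178):.062}.items():
    sub=X[v-16:v+17,u-16:u+17,2]; m=(np.abs(sub-z)<.009).astype(np.uint8)
    n,l,s,ce=cv2.connectedComponentsWithStats(m); i=1+np.argmax(s[1:,4])
    yx=np.argwhere(l==i); k=yx[:,::-1]+[u-16,v-16]
    P=ray(c,k.astype(float),z)[:,:2]; (cx,cy),r=cv2.minEnclosingCircle((P*1000).astype(np.float32))
    mid=P.mean(0); d=mid-C
    print((u,v),"centroid",mid,"circ",cx,cy,r,"zmed",np.median(sub[l==i]),"insert xy",-d@tx,-d@ty)
# switch box
blk=((hsv[...,2]<60)&(np.arange(560)<175)[None]&(np.arange(560)>125)[None]&(np.arange(420)>190)[:,None]&(np.arange(420)<245)[:,None]).astype(np.uint8)
blk=cv2.morphologyEx(blk,cv2.MORPH_OPEN,np.ones((5,5)))
k=np.argwhere(blk)[:,::-1]; P=ray(c,k.astype(float),.046)
print(cv2.minAreaRect((P[:,:2]*1000).astype(np.float32)))
m=(X[...,2]>.07)&(np.arange(560)<200)[None]&(np.arange(560)>120)[None]&(np.arange(420)>190)[:,None]&(np.arange(420)<240)[:,None]
print("toggle pts",m.sum(),np.nanmean(X[m],0),np.nanmax(X[m],0),np.nanmin(X[m],0), np.argwhere(m).mean(0))
cv2.imwrite("pics/sw.png",cv2.resize(c["img"][190:245,125:190,::-1],None,fx=9,fy=9,interpolation=cv2.INTER_CUBIC))
E
```

```text
cap V,S [ 20  31 124] [ 25  25 123] [ 19  29 123] bg [ 13  45 118]
(309, 197) centroid [ 0.5739 -0.093 ] circ 573.52197265625 -93.13685607910156 23.634599685668945 zmed 0.08844790535713198 insert xy -0.04465619459014318 0.05362414846800885
(318, 233) centroid [ 0.4725 -0.1166] circ 472.6048583984375 -116.44831848144531 23.35930824279785 zmed 0.08853604701456658 insert xy 0.044167310968488825 0.10784071147650713
(379, 217) centroid [ 0.517  -0.2954] circ 517.295166015625 -295.62225341796875 24.35247039794922 zmed 0.0663815555439745 insert xy -0.054206509036144705 0.263661361882364
(404, 212) centroid [ 0.5329 -0.3641] circ 533.246826171875 -363.2796936035156 24.625654220581055 zmed 0.06650575447941096 insert xy -0.09084156493173062 0.3238340911143223
(388, 178) centroid [ 0.6369 -0.3305] circ 635.7967529296875 -329.2237854003906 27.793020248413086 zmed 0.062426859022718335 insert xy -0.17911553286913864 0.25928211112087
((521.7699584960938, 351.7547607421875), (78.05287170410156, 89.70592498779297), 81.99311065673828)
toggle pts 42 [0.5094 0.3591 0.094 ] [0.5196 0.3671 0.1034] [0.5006 0.352  0.0717] [219.9048 145.1667]
```

View pics/sw.png

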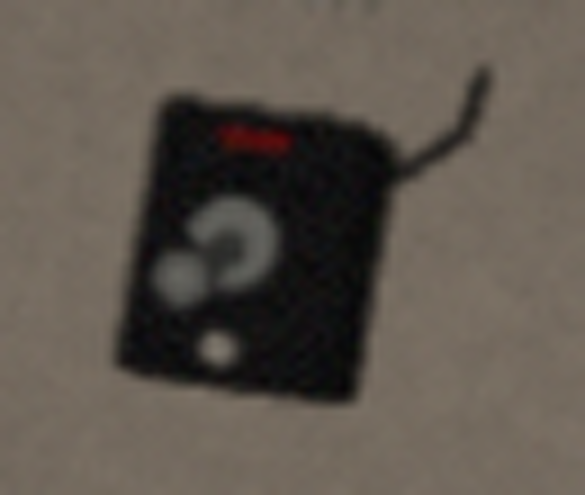

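The crop shows the toggle ball at about (182,277), the white dot at (218,348) and the red bar at (255,138). The jars are in wells 1 and 4, within 1 mm of where they should be, so I'll start with the well 1 jar.

```bash
python3 -c "
from h import *
go(.5735,-.093,.16,-18.3)"
```

```text
pos [0.1437 0.5563 0.2305] yaw 75.5 J6 -0.12 clk 0.1 w 0.0856 -> shift [-14.47 -13.03   1.78] turn 9.38
```

>>> {"name": "play_rows", "arguments": {"motion": [[-1.2,-1.1,0,0.7,70],[-2.4,-2.2,0,1.4,70],[-3.6,-3.3,0,2.1,70],[-4.8,-4.4,0,2.8,70],[-6.0,-5.5,0,3.5,70]], "newtons": 40}}

```text
clock: 0.72
position: [0.3147, 0.2929, 0.2311]
ee_rot: [0.0, 0.42, 0.907, 0.0]
contact_force: [1.5, -0.5, 0.2]
width: 0.0696
gripper_force: 0.0
```

```bash
python3 -c "
from h import *
go(.5735,-.093,.16,-18.3)"
```

```text
pos [0.3147 0.2929 0.2311] yaw 40.3 J6 -0.12 clk 0.7 w 0.0696 -> shift [-11.54  -1.31   1.78] turn 5.86
```

>>> {"name": "play_rows", "arguments": {"motion": [[-1.4,-0.1,0.2,1.0,70],[-2.9,-0.3,0.4,2.0,70],[-4.4,-0.5,0.6,3.0,70],[-5.9,-0.7,0.8,4.0,70],[-7.4,-0.8,1.0,5.0,70]]}}

```text
clock: 1.35
position: [0.4825, 0.047, 0.1909]
ee_rot: [-0.0, 0.765, 0.644, 0.0]
contact_force: [0.5, 1.7, -0.0]
width: 0.0701
gripper_force: 0.0
```

```bash
python3 -c "
from h import *
go(.5735,-.093,.13,-18.3)"
```

```text
pos [0.4825 0.047  0.1909] yaw -9.9 J6 0.12 clk 1.4 w 0.0701 -> shift [-3.06  2.84  1.52] turn 0.84
```

>>> {"name": "play_rows", "arguments": {"motion": [[-1.1,1.0,0.4,0.4,70],[-2.1,1.9,0.8,0.8,70],[-3.06,2.84,1.5,0.84,64],[-3.06,2.84,1.5,0.84,64],[-3.06,2.84,1.5,0.84,64]]}}

```text
clock: 1.98
position: [0.5731, -0.0902, 0.1307]
ee_rot: [-0.001, 0.809, 0.588, -0.0]
contact_force: [0.0, 0.4, 1.3]
width: 0.0638
gripper_force: 0.0
```

```bash
python3 - <<'E'
from h import *
go(.5735,-.093,.060,-18.3)
c=manip.get_image("wrist"); save(c,"w1"); go(.5735,-.093,.060,-18.3)
E
```

```text
pos [ 0.5731 -0.0902  0.1307] yaw -17.9 J6 0.04 clk 2.0 w 0.0638 -> shift [-0.06  0.03  1.77] turn 0.04
pos [ 0.5732 -0.0897  0.1314] yaw -17.9 J6 0.04 clk 2.0 w 0.0641 -> shift [-0.08  0.03  1.78] turn 0.04
```

View pics/w1.png

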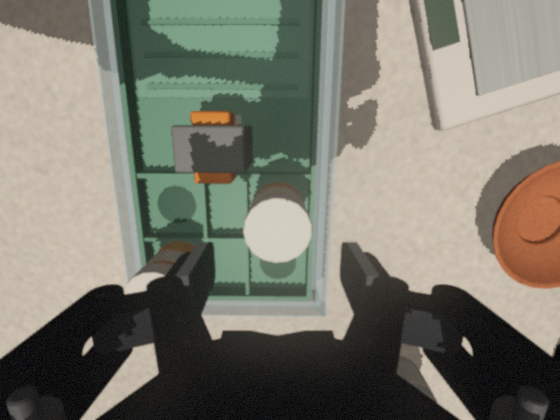

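The wrist view shows the cap at about (278,229), centred between the fingers, which are around column 280. I'll go down and grip.

>>> {"name": "play_rows", "arguments": {"motion": [[-0.07,0.03,0.9,0.04,64],[-0.07,0.03,1.77,0.04,64],[-0.07,0.03,1.77,0.04,64],[-0.07,0.03,1.77,0.04,40],[-0.07,0.03,1.77,0.04,40]], "newtons": 30}}

```text
clock: 2.65
position: [0.5753, -0.0935, 0.0624]
ee_rot: [0.001, 0.81, 0.586, 0.001]
contact_force: [-1.3, 0.2, 1.9]
width: 0.0455
gripper_force: 31.0
```

>>> {"name": "play_rows", "arguments": {"motion": [[0,0,0,0,40],[0,0,0,0,40],[0,0,-0.8,0,40],[0,0,-2,0,40],[0,0,-2.2,0,40]]}}

```text
clock: 3.28
position: [0.5766, -0.0944, 0.1523]
ee_rot: [0.003, 0.81, 0.586, 0.002]
contact_force: [0.0, 0.0, -1.9]
width: 0.0458
gripper_force: 31.4
```

```bash
python3 - <<'E'
from h import *
c=manip.get_image("top");np.save("t1.npy",c,allow_pickle=True)
go(.443,-.315,.15,0)
E
```

```text
pos [ 0.5758 -0.0941  0.1515] yaw -18.3 J6 0.04 clk 3.3 w 0.0458 -> shift [-6.28 -1.42  0.03] turn -1.83
```

>>> {"name": "play_rows", "arguments": {"motion": [[-1.3,-0.3,0,1.0,40],[-2.6,-0.6,0,2.0,40],[-3.9,-0.9,0,3.0,40],[-5.2,-1.2,0,4.0,40],[-6.3,-1.5,0,5.0,40]]}}

```text
clock: 3.95
position: [0.4362, -0.315, 0.1469]
ee_rot: [-0.001, 0.983, 0.185, -0.001]
contact_force: [1.3, 0.3, -0.6]
width: 0.0459
gripper_force: 31.4
```

```bash
python3 - <<'E'
from h import *
go(.438,-.315,.06,-90)
E
```

```text
pos [ 0.4362 -0.315   0.1469] yaw -68.7 J6 0.44 clk 4.0 w 0.0459 -> shift [0.04 0.02 2.17] turn 2.13
```

>>> {"name": "play_rows", "arguments": {"motion": [[0.04,0.02,0.6,1.0,40],[0.04,0.02,1.5,2.0,40],[0.04,0.02,2.1,2.13,40],[0.04,0.02,2.1,2.13,40],[0.04,0.02,2.1,2.13,40]]}}

```text
clock: 4.58
position: [0.4401, -0.3143, 0.0645]
ee_rot: [-0.0, 1.0, 0.004, 0.0]
contact_force: [-0.1, 0.5, -0.3]
width: 0.0459
gripper_force: 31.4
```

```bash
python3 - <<'E'
from h import *
go(.438,-.315,.0405,-90)
E
```

```text
pos [ 0.4401 -0.3143  0.0645] yaw -89.6 J6 0.81 clk 4.6 w 0.0459 -> shift [-0.05  0.02  0.6 ] turn 0.04
```

>>> {"name": "play_rows", "arguments": {"motion": [[0,0,0.3,0,40],[0,0,0.5,0,40],[0,0,0.57,0,40],[0,0,0.57,0,40],[0,0,0.57,0,40]]}}

```text
clock: 5.2
position: [0.4401, -0.3144, 0.0419]
ee_rot: [0.0, 1.0, 0.004, 0.0]
contact_force: [0.4, 0.0, -0.0]
width: 0.0463
gripper_force: 31.4
```

>>> {"name": "play_rows", "arguments": {"motion": [[0,0,0,0,58],[0,0,0,0,64],[0,0,0,0,64],[0,0,-1.0,0,64],[0,0,-2.4,0,64]]}}

```text
clock: 5.82
position: [0.439, -0.3134, 0.1373]
ee_rot: [-0.001, 1.0, 0.004, -0.002]
contact_force: [0.3, -0.3, -0.1]
width: 0.064
gripper_force: 0.0
```

```bash
cat >> h.py <<'E'
def jars(c,zs=(.066,.088)):
    X=cloud(c)
    for z in zs:
        m=((np.abs(X[...,2]-z)<.007)&(X[...,0]>.25)&(X[...,0]<.75)&(X[...,1]>-.55)&(X[...,1]<.25)).astype(np.uint8)
        n,l,s,ce=cv2.connectedComponentsWithStats(m)
        for i in range(1,n):
            if 60<s[i,4]<400:
                P=ray(c,np.argwhere(l==i)[:,::-1].astype(float),z)[:,:2]; r=cv2.minEnclosingCircle((P*1000).astype(np.float32))[1]
                print("z",z,"xy",np.round(P.mean(0),4),"r %.1f n %d"%(r,s[i,4]), "zmed %.3f"%np.median(X[l==i][:,2]))
E
python3 - <<'E'
from h import *
go(.4725,-.1166,.15,-18.3)
E
```

```text
pos [ 0.439  -0.3134  0.1373] yaw -89.6 J6 0.81 clk 5.8 w 0.0640 -> shift [ 0.87 -4.91 -0.31] turn -7.13
```

>>> {"name": "play_rows", "arguments": {"motion": [[0.2,-1.0,-0.2,-1.0,64],[0.4,-2.3,-0.2,-2.0,64],[0.6,-3.6,-0.2,-3.0,64],[0.8,-4.9,-0.2,-4.0,64],[0.87,-4.91,-0.2,-5.0,64]]}}

```text
clock: 6.45
position: [0.4729, -0.1139, 0.1458]
ee_rot: [-0.001, 0.903, 0.431, 0.0]
contact_force: [0.3, -0.2, -0.4]
width: 0.0641
gripper_force: 0.0
```

```bash
python3 - <<'E'
from h import *
c=manip.get_image("top"); jars(c)
go(.4725,-.1166,.10,-18.3)
E
```

```text
z 0.066 xy [ 0.6369 -0.3305] r 25.3 n 224 zmed 0.063
z 0.066 xy [ 0.533  -0.3642] r 24.6 n 217 zmed 0.067
z 0.066 xy [ 0.4405 -0.312 ] r 23.8 n 211 zmed 0.066
z 0.088 xy [ 0.5483 -0.0278] r 26.1 n 179 zmed 0.087
pos [ 0.4737 -0.1156  0.1459] yaw -38.9 J6 0.30 clk 6.5 w 0.0639 -> shift [-0.04 -0.01  1.15] turn -2.06
```

>>> {"name": "play_rows", "arguments": {"motion": [[-0.04,0,0.4,-1.0,64],[-0.04,0,0.8,-2.06,64],[-0.04,0,1.15,-2.06,64],[-0.04,0,1.15,-2.06,64],[-0.04,0,1.15,-2.06,64]]}}

```text
clock: 7.12
position: [0.4726, -0.1191, 0.1]
ee_rot: [0.0, 0.815, 0.58, 0.0]
contact_force: [0.6, -0.1, 0.6]
width: 0.0642
gripper_force: 0.0
```

```bash
python3 - <<'E'
from h import *
go(.4725,-.1166,.061,-18.3)
E
```

```text
pos [ 0.4726 -0.1191  0.1   ] yaw -19.1 J6 -0.06 clk 7.1 w 0.0642 -> shift [ 0.06 -0.02  0.97] turn -0.08
```

>>> {"name": "play_rows", "arguments": {"motion": [[0.04,0,0.5,-0.08,64],[0.04,0,0.97,-0.08,64],[0.04,0,0.97,-0.08,64],[0.04,0,0.97,-0.08,40],[0.04,0,0.97,-0.08,40]]}}

```text
clock: 7.75
position: [0.4735, -0.1176, 0.0619]
ee_rot: [0.001, 0.81, 0.586, 0.001]
contact_force: [-0.5, -0.2, 2.2]
width: 0.0458
gripper_force: 30.6
```

>>> {"name": "play_rows", "arguments": {"motion": [[0,0,0,0,40],[0,0,0,0,40],[0,0,-0.8,0,40],[0,0,-2,0,40],[0,0,-2.2,0,40]]}}

```text
clock: 8.38
position: [0.475, -0.1181, 0.1518]
ee_rot: [0.003, 0.81, 0.586, 0.002]
contact_force: [-0.6, -0.2, -1.5]
width: 0.0462
gripper_force: 31.4
```

```bash
python3 - <<'E'
from h import *
go(.438,-.405,.15,-90)
E
```

```text
pos [ 0.475  -0.1181  0.1518] yaw -18.2 J6 -0.07 clk 8.4 w 0.0462 -> shift [-7.1   1.36  0.06] turn 7.18
```

>>> {"name": "play_rows", "arguments": {"motion": [[-1.0,0.2,0,1.0,40],[-2.4,0.4,0,2.0,40],[-3.8,0.7,0,3.0,40],[-5.2,1.0,0,4.0,40],[-6.6,1.26,0,5.0,40]]}}

```text
clock: 9.0
position: [0.4375, -0.3851, 0.1475]
ee_rot: [-0.001, 0.982, 0.186, -0.0]
contact_force: [1.1, 1.1, -0.9]
width: 0.046
gripper_force: 31.4
```

```bash
python3 - <<'E'
from h import *
go(.438,-.405,.065,-90)
E
```

```text
pos [ 0.4375 -0.3851  0.1475] yaw -68.5 J6 0.35 clk 9.0 w 0.0460 -> shift [-0.17  0.47  2.06] turn 2.15
```

>>> {"name": "play_rows", "arguments": {"motion": [[-0.17,0.47,0.5,1.0,40],[-0.17,0.47,1.5,2.0,40],[-0.17,0.47,2.06,2.15,40],[-0.17,0.47,2.06,2.15,40],[-0.17,0.47,2.06,2.15,40]]}}

```text
clock: 9.62
position: [0.4393, -0.404, 0.0667]
ee_rot: [0.0, 1.0, 0.003, 0.0]
contact_force: [1.1, 0.5, -0.7]
width: 0.046
gripper_force: 31.4
```

```bash
python3 - <<'E'
from h import *
go(.438,-.405,.0405,-90)
E
```

```text
pos [ 0.4393 -0.404   0.0667] yaw -89.7 J6 0.70 clk 9.6 w 0.0460 -> shift [-0.03  0.02  0.65] turn 0.03
```

>>> {"name": "play_rows", "arguments": {"motion": [[0,0,0.3,0,40],[0,0,0.55,0,40],[0,0,0.64,0,40],[0,0,0.64,0,40],[0,0,0.64,0,40]]}}

```text
clock: 10.25
position: [0.4391, -0.404, 0.041]
ee_rot: [0.0, 1.0, 0.003, 0.0]
contact_force: [-1.1, -0.3, -1.3]
width: 0.0457
gripper_force: 31.3
```

>>> {"name": "play_rows", "arguments": {"motion": [[0,0,0,0,58],[0,0,0,0,64],[0,0,0,0,64],[0,0,-1.0,0,64],[0,0,-2.4,0,70]]}}

```text
clock: 10.88
position: [0.4381, -0.4029, 0.1363]
ee_rot: [-0.002, 1.0, 0.003, -0.001]
contact_force: [0.4, -0.4, -0.2]
width: 0.0701
gripper_force: 0.0
```

```bash
python3 - <<'E'
from h import *
go(.5483,-.0281,.15,71.7)
E
```

```text
pos [ 0.4381 -0.4029  0.1363] yaw -89.7 J6 0.70 clk 10.9 w 0.0701 -> shift [ 2.8  -9.35 -0.32] turn -16.14
```

>>> {"name": "play_rows", "arguments": {"motion": [[0.4,-1.4,-0.3,0.5,85],[0.8,-2.8,-0.3,1,85],[1.2,-4.2,-0.3,1.5,85],[1.6,-5.6,-0.3,1.86,85],[2.1,-7.0,-0.3,1.86,85]]}}

```text
clock: 11.5
position: [0.5216, -0.1216, 0.1492]
ee_rot: [0.0, 0.987, -0.159, 0.0]
contact_force: [0.1, -0.0, -0.2]
width: 0.0854
gripper_force: 0.0
```

```bash
python3 - <<'E'
from h import *
go(.5483,-.0281,.13,-108.3)
E
```

```text
pos [ 0.5216 -0.1216  0.1492] yaw -108.3 J6 1.53 clk 11.5 w 0.0854 -> shift [-0.1  -2.43  0.48] turn -0.00
```

>>> {"name": "play_rows", "arguments": {"motion": [[-0.05,-1.2,0.2,0,70],[-0.1,-2.4,0.48,0,70],[-0.1,-2.43,0.48,0,70],[-0.1,-2.43,0.48,0,70],[-0.1,-2.43,0.48,0,70]]}}

```text
clock: 12.12
position: [0.5481, -0.031, 0.13]
ee_rot: [0.0, 0.987, -0.16, 0.0]
contact_force: [-0.6, -0.3, 0.2]
width: 0.0701
gripper_force: 0.0
```

```bash
python3 - <<'E'
from h import *
c=manip.get_image("wrist"); save(c,"w2")
X=cloud(c); hsv=cv2.cvtColor(c["img"],cv2.COLOR_RGB2HSV)
m=((hsv[...,0]<15)&(hsv[...,1]>170)&(X[...,2]>.04)&(X[...,2]<.1)).astype(np.uint8)
m[np.linalg.norm(X[...,:2]-C,axis=2)>.06]=0
n,l,s,ce=cv2.connectedComponentsWithStats(m)
for i in range(1,n):
    if s[i,4]>30: print(ce[i],s[i],np.nanmean(X[l==i],0))
m=(np.abs(X[...,2]-.086)<.005)&(np.linalg.norm(X[...,:2]-C,axis=2)<.06)
print("grip",cv2.minAreaRect((X[m][:,:2]*1000).astype(np.float32)))
go(.5483,-.0281,.045,-108.3)
E
```

```text
grip ((546.9835815429688, -28.66062355041504), (30.145463943481445, 45.979759216308594), 71.89832305908203)
pos [ 0.5481 -0.0311  0.13  ] yaw -108.4 J6 1.71 clk 12.2 w 0.0703 -> shift [-0.02 -0.07  2.13] turn -0.01
```

View pics/w2.png

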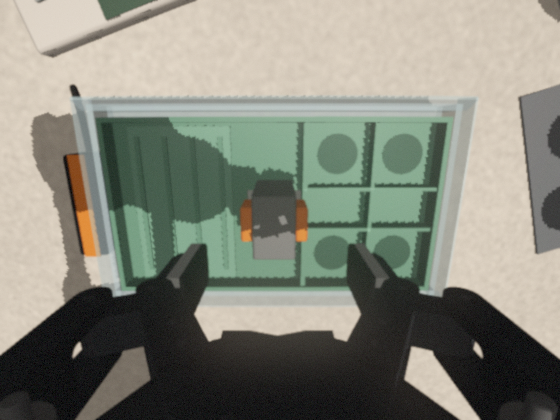

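The wrist view shows the wells empty, with the grip and buttons at about (274,220) between the fingers. I'll go down and pinch.

>>> {"name": "play_rows", "arguments": {"motion": [[-0.01,-0.05,0.8,0,68],[-0.01,-0.05,1.6,0,68],[-0.01,-0.05,2.13,0,68],[-0.01,-0.05,2.13,0,68],[-0.01,-0.05,2.13,0,68]]}}

```text
clock: 12.8
position: [0.5492, -0.0286, 0.0454]
ee_rot: [-0.0, 0.987, -0.159, 0.001]
contact_force: [-0.0, 0.6, -0.1]
width: 0.068
gripper_force: 0.0
```

>>> {"name": "play_rows", "arguments": {"motion": [[0,0,0,0,28],[0,0,0,0,28],[0,0,0,0,28],[0,0,0,0,28],[0,0,0,0,28]], "newtons": 50}}

```text
clock: 13.42
position: [0.5494, -0.0287, 0.0468]
ee_rot: [0.001, 0.987, -0.159, 0.002]
contact_force: [-2.0, -3.4, 11.8]
width: 0.0301
gripper_force: 50.8
```

>>> {"name": "play_rows", "arguments": {"motion": [[0,0,0,0,28],[0,0,-0.25,0,28],[0,0,-0.5,0,28],[0,0,-0.75,0,28],[0,0,-1.0,0,28]], "newtons": 60}}

```text
clock: 14.05
position: [0.5483, -0.0276, 0.085]
ee_rot: [-0.0, 0.987, -0.159, -0.0]
contact_force: [-0.2, -0.4, -4.1]
width: 0.0295
gripper_force: 59.7
```

Only 4 N of weight shows, so the catches are free. I'll keep lifting and turn it.

>>> {"name": "play_rows", "arguments": {"motion": [[0,0,-0.4,0,28],[0,0,-0.8,0,28],[0,0,-1.2,0,28],[0,0,-1.2,-0.5,28],[0,0,-1.2,-1.5,28]]}}

```text
clock: 14.68
position: [0.5487, -0.0278, 0.1337]
ee_rot: [0.0, 1.0, -0.026, 0.001]
contact_force: [-0.9, 0.2, -3.7]
width: 0.0292
gripper_force: 59.7
```

>>> {"name": "play_rows", "arguments": {"motion": [[0,0,0,-1,28],[0,0,0,-2,28],[0,0,0,-3,28],[0,0,0,-4,28],[0,0,0,-5,28]]}}

```text
clock: 15.3
position: [0.5485, -0.0278, 0.1333]
ee_rot: [0.0, 0.917, 0.399, 0.0]
contact_force: [-1.4, 0.4, -4.0]
width: 0.0295
gripper_force: 59.7
```

>>> {"name": "play_rows", "arguments": {"motion": [[0,0,0,-1,28],[0,0,0,-2,28],[0,0,0,-3,28],[0,0,0,-4,28],[0,0,0,-5,28]]}}

```text
clock: 15.92
position: [0.5485, -0.0278, 0.1333]
ee_rot: [0.0, 0.662, 0.749, 0.0]
contact_force: [-1.5, -0.1, -2.7]
width: 0.0294
gripper_force: 59.7
```

>>> {"name": "play_rows", "arguments": {"motion": [[0,0,0,-1,28],[0,0,0,-2,28],[0,0,0,-3,28],[0,0,0,-4,28],[0,0,0,-5,28]]}}

```text
clock: 16.55
position: [0.5485, -0.0278, 0.1333]
ee_rot: [0.0, 0.284, 0.959, 0.0]
contact_force: [0.2, 0.4, -3.7]
width: 0.0297
gripper_force: 59.7
```

```bash
python3 - <<'E'
from h import *
go(.5483,-.0281,.115,71.7)
E
```

```text
pos [ 0.5485 -0.0278  0.1333] yaw 57.0 J6 -1.17 clk 16.6 w 0.0297 -> shift [-0.   -0.01  0.46] turn -1.47
```

>>> {"name": "play_rows", "arguments": {"motion": [[0,0,0,-0.8,28],[0,0,0,-1.5,28],[0,0,0,-1.5,28],[0,0,0,-1.5,28],[0,0,0,-1.5,28]]}}

```text
clock: 17.18
position: [0.5484, -0.0278, 0.1326]
ee_rot: [0.0, 0.159, 0.987, 0.0]
contact_force: [-0.1, -0.2, -3.0]
width: 0.0295
gripper_force: 59.7
```

```bash
python3 - <<'E'
from h import *
go(.5483,-.0281,.115,71.7)
t=np.load("t1.npy",allow_pickle=True).item(); c0=np.load("top0.npy",allow_pickle=True).item()
c=manip.get_image("top"); w=manip.get_image("wrist"); save(w,"w3")
np.save("t2.npy",c,allow_pickle=True)
def an(X,lo,hi,name):
    m=(X[...,2]>lo)&(X[...,2]<hi)&(np.abs((X[...,:2]-C)@tx)<.12)&(np.abs((X[...,:2]-C)@ty)<.153)
    q=X[m][:,:2]-C; q=np.c_[q@tx,q@ty]*1000
    m2=cv2.minAreaRect(q.astype(np.float32)); print(name,len(q),"x",np.percentile(q[:,0],[.5,99.5]).round(1),"y",np.percentile(q[:,1],[.5,99.5]).round(1),m2)
an(cloud(c0),.035,.050,"rim top0")
an(cloud(w),.040,.055,"rim wrist now")
an(cloud(c),.11,.135,"insert top now")
an(cloud(w),.105,.14,"insert wrist now")
for k,n in((c0,"c0"),):
    hsv=cv2.cvtColor(k["img"],cv2.COLOR_RGB2HSV)
    print([tuple(hsv[206,x]) for x in range(232,242)],[tuple(hsv[y,280]) for y in range(228,244)])
E
```

```text
pos [ 0.5484 -0.0278  0.1326] yaw 71.7 J6 -1.43 clk 17.2 w 0.0295 -> shift [-0.   -0.01  0.44] turn -0.00
rim top0 1744 x [-86.8  90.7] y [-151.2  151.8] ((2.1195220947265625, 0.34881591796875), (179.2628173828125, 304.1146545410156), 0.07013490796089172)
rim wrist now 4296 x [-89.2 -76.7] y [-151.1  149.5] ((-82.88501739501953, -0.6187896728515625), (303.9864501953125, 13.277389526367188), 89.8768539428711)
insert top now 2110 x [-70.4  78.5] y [-136.7  138.5] ((4.652397155761719, 0.746124267578125), (150.5614776611328, 276.7073974609375), 0.04125358909368515)
insert wrist now 87237 x [-71.8  66.1] y [-136.7  137.1] ((2.9842910766601562, 0.006866455078125), (278.78240966796875, 150.58673095703125), 89.91914367675781)
[(np.uint8(90), np.uint8(30), np.uint8(60)), (np.uint8(101), np.uint8(35), np.uint8(81)), (np.uint8(87), np.uint8(29), np.uint8(79)), (np.uint8(83), np.uint8(33), np.uint8(62)), (np.uint8(70), np.uint8(68), np.uint8(68)), (np.uint8(74), np.uint8(79), np.uint8(68)), (np.uint8(75), np.uint8(80), np.uint8(64)), (np.uint8(72), np.uint8(78), np.uint8(75)), (np.uint8(70), np.uint8(82), np.uint8(78)), (np.uint8(72), np.uint8(82), np.uint8(78))] [(np.uint8(70), np.uint8(81), np.uint8(82)), (np.uint8(71), np.uint8(77), np.uint8(83)), (np.uint8(71), np.uint8(79), np.uint8(81)), (np.uint8(71), np.uint8(77), np.uint8(79)), (np.uint8(72), np.uint8(78), np.uint8(75)), (np.uint8(70), np.uint8(73), np.uint8(73)), (np.uint8(80), np.uint8(39), np.uint8(79)), (np.uint8(87), np.uint8(25), np.uint8(93)), (np.uint8(93), np.uint8(27), np.uint8(96)), (np.uint8(80), np.uint8(17), np.uint8(90)), (np.uint8(14), np.uint8(27), np.uint8(103)), (np.uint8(17), np.uint8(46), np.uint8(112)), (np.uint8(16), np.uint8(47), np.uint8(114)), (np.uint8(16), np.uint8(51), np.uint8(116)), (np.uint8(16), np.uint8(48), np.uint8(112)), (np.uint8(16), np.uint8(49), np.uint8(115))]
```

View pics/w3.png

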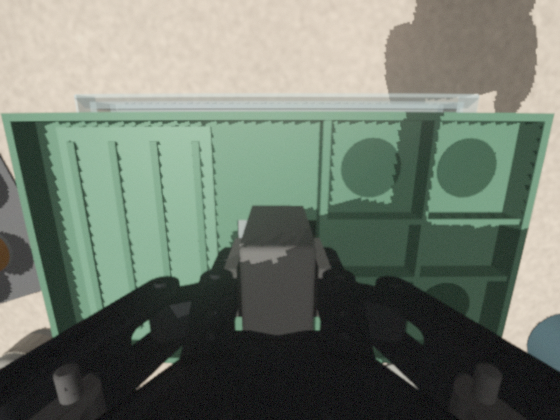

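The insert is level with its wells toward the heater, and it sits about 2.5 mm off the tub's centre along x. I'll correct that and lower it.

>>> {"name": "play_rows", "arguments": {"motion": [[0.06,-0.01,0.3,0,28],[0.06,-0.01,0.7,0,28],[0.06,-0.01,1.0,0,28],[0.06,-0.01,1.3,0,28],[0.06,-0.01,1.5,0,28]]}}

```text
clock: 17.9
position: [0.5457, -0.0274, 0.0714]
ee_rot: [-0.001, 0.159, 0.987, 0.0]
contact_force: [-0.1, -1.1, -3.1]
width: 0.029
gripper_force: 59.7
```

>>> {"name": "play_rows", "arguments": {"motion": [[0,0,0.2,0,28],[0,0,0.4,0,28],[0,0,0.55,0,28],[0,0,0.62,0,28],[0,0,0.62,0,28]]}}

```text
clock: 18.52
position: [0.5459, -0.0274, 0.0476]
ee_rot: [-0.0, 0.159, 0.987, 0.0]
contact_force: [-0.1, -0.9, -3.7]
width: 0.0292
gripper_force: 59.7
```

>>> {"name": "play_rows", "arguments": {"motion": [[0,0,0.03,0,28],[0,0,0.05,0,28],[0,0,0.07,0,28],[0,0,0.07,0,28],[0,0,0.07,0,28]]}}

```text
clock: 19.15
position: [0.5465, -0.0275, 0.0469]
ee_rot: [0.001, 0.159, 0.987, -0.0]
contact_force: [-1.8, 0.4, 8.4]
width: 0.0291
gripper_force: 60.9
```

Contact with the floor. I'll release gently and back up.

>>> {"name": "play_rows", "arguments": {"motion": [[0,0,0,0,40],[0,0,0,0,60],[0,0,0,0,70],[0,0,-0.2,0,70],[0,0,-0.5,0,70]]}}

```text
clock: 19.77
position: [0.546, -0.0274, 0.0655]
ee_rot: [-0.0, 0.159, 0.987, 0.0]
contact_force: [0.0, -0.2, 0.2]
width: 0.0699
gripper_force: 0.0
```

>>> {"name": "play_rows", "arguments": {"motion": [[0,0,-0.8,0,70],[0,0,-1.8,0,70],[1.0,0,-2.8,0,70],[2.0,0,-3.2,0,70],[2.0,0,-3.2,0,70]]}}

```text
clock: 20.4
position: [0.4684, -0.0016, 0.1955]
ee_rot: [0.002, 0.158, 0.987, 0.0]
contact_force: [-0.6, 0.2, -0.6]
width: 0.0702
gripper_force: 0.0
```

```bash
cat > chk.py <<'E'
from h import *
def an(X,lo,hi,name):
    m=(X[...,2]>lo)&(X[...,2]<hi)&(np.abs((X[...,:2]-C)@tx)<.12)&(np.abs((X[...,:2]-C)@ty)<.153)
    q=X[m][:,:2]-C; q=np.c_[q@tx,q@ty]*1000
    print(name,len(q),cv2.minAreaRect(q.astype(np.float32)))
c=manip.get_image("top"); w=manip.get_image("wrist")
np.save("t3.npy",c,allow_pickle=True)
jars(c)
X=cloud(w); hsv=cv2.cvtColor(w["img"],cv2.COLOR_RGB2HSV)
an(X,.081,.091,"grip top wrist"); an(cloud(c),.081,.095,"grip top")
k=cv2.cvtColor(c["img"],cv2.COLOR_RGB2HSV); g=(k[...,1]>60)&(k[...,0]>60)&(k[...,0]<95); g[:140]=0;g[265:]=0;g[:,:200]=0;g[:,360:]=0
g=cv2.morphologyEx(g.astype(np.uint8),cv2.MORPH_OPEN,np.ones((3,3)))
P=ray(c,np.argwhere(g)[:,::-1].astype(float),.04)[:,:2]-C
print("green",cv2.minAreaRect((np.c_[P@tx,P@ty]*1000).astype(np.float32)))
XT=cloud(c)
for sx in(-1,1):
    for y in(.0805,-.06,-.11):
        d=C+tx*sx*.045*(y!=.0805)*1.0+ty*y+tx*sx*.0*(y==.0805)
        m=np.linalg.norm(XT[...,:2]-d,axis=2)<.008; print("floor",sx,y,np.nanmedian(XT[...,2][m]).round(4))
save(w,"w4"); cv2.imwrite("pics/c4.png",cv2.resize(c["img"][130:270,120:440,::-1],None,fx=2.5,fy=2.5,interpolation=cv2.INTER_CUBIC))
E
python3 chk.py
```

```text
z 0.066 xy [ 0.6371 -0.3308] r 25.3 n 221 zmed 0.063
z 0.066 xy [ 0.4407 -0.3119] r 23.8 n 212 zmed 0.066
z 0.066 xy [ 0.44   -0.4017] r 24.9 n 228 zmed 0.066
grip top wrist 1344 ((0.030633926391601562, 0.06643390655517578), (29.682798385620117, 46.237060546875), 89.53297424316406)
grip top 0 ((0.0, 0.0), (0.0, 0.0), 0.0)
green ((-19.15740203857422, -0.386993408203125), (191.24586486816406, 275.7869873046875), 0.5107765197753906)
floor -1 0.0805 nan
floor -1 -0.06 0.5719
floor -1 -0.11 0.0277
floor 1 0.0805 nan
floor 1 -0.06 nan
floor 1 -0.11 0.0271
  return np.nanmean(a, axis, out=out, keepdims=keepdims)
```

View pics/w4.png

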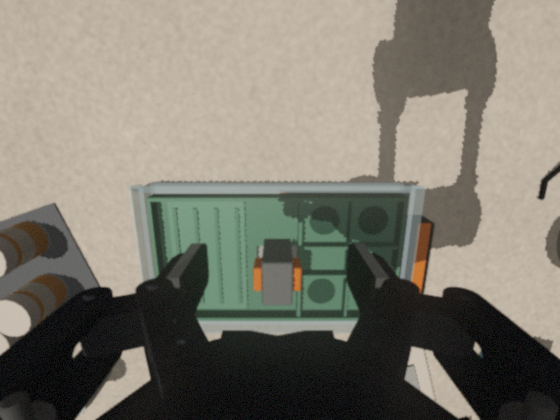

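View c4.

The wrist view shows the insert seated with its wells on the heater side (orange stripe at (424,258)). Both buttons are out, at (258,275) and (297,275). Two mat jars are missing from the list, so I'll check them.

View pics/c4.png

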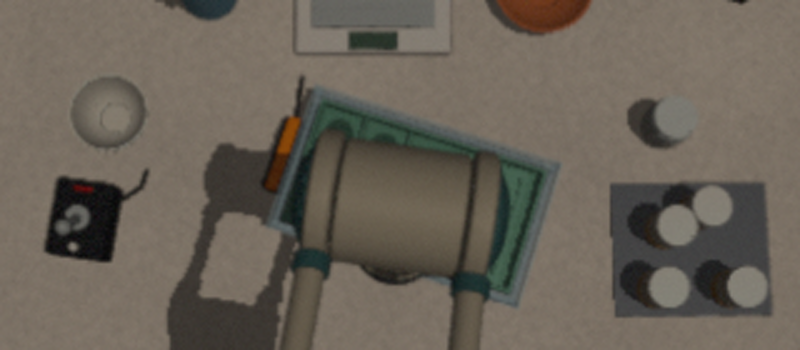

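```bash
python3 - <<'E'
from h import *
c=np.load("t3.npy",allow_pickle=True).item(); X=cloud(c)
m=((X[...,2]>.057)&(X[...,2]<.075)&(X[...,1]<-.2)&(X[...,0]>.3)&(X[...,0]<.7)).astype(np.uint8)
n,l,s,ce=cv2.connectedComponentsWithStats(m)
for i in range(1,n):
    if s[i,4]>20:
        P=ray(c,np.argwhere(l==i)[:,::-1].astype(float),.066)[:,:2]; print(s[i],P.mean(0))
go(.440,-.312,.15,-90)
E
```

```text
[484 166  25  34 122] [ 0.60739087 -0.62940441]
[382 168  17  17 230] [ 0.63704844 -0.33065455]
[383 204  30  24 432] [ 0.52199215 -0.34580837]
[379 237  16  16 215] [ 0.44063798 -0.31163571]
[410 236  17  17 230] [ 0.43995619 -0.4014913 ]
[484 241   8  53 174] [ 0.37115544 -0.60107335]
pos [ 0.4706 -0.0024  0.194 ] yaw 71.7 J6 -1.40 clk 20.5 w 0.0700 -> shift [-1.7  -7.59  1.1 ] turn 16.17
```

The crop shows that one far jar has been knocked against its neighbour: caps at about (678,225) and (712,206). The two near jars are at (668,287) and (747,287). I'll move the near jars first.

>>> {"name": "play_rows", "arguments": {"motion": [[-0.3,-1.4,0,1,64],[-0.6,-2.8,0,2,64],[-1.0,-4.2,0.2,3,64],[-1.3,-5.6,0.4,4,64],[-1.6,-7.0,0.6,5,64]], "newtons": 30}}

```text
clock: 21.12
position: [0.4434, -0.2911, 0.1679]
ee_rot: [0.0, 0.564, 0.826, 0.0]
contact_force: [1.2, -0.1, -0.2]
width: 0.0639
gripper_force: 0.0
```

>>> {"name": "play_rows", "arguments": {"motion": [[0,0,0,1,64],[0,0,0,2,64],[0,0,0,3,64],[0,0,0,4,64],[0,0,0,5,64]]}}

```text
clock: 21.75
position: [0.4435, -0.2892, 0.168]
ee_rot: [-0.0, 0.86, 0.51, -0.0]
contact_force: [-1.4, 0.5, 0.0]
width: 0.0638
gripper_force: 0.0
```

```bash
python3 - <<'E'
from h import *
go(.4403,-.3125,.09,-60)
E
```

```text
pos [ 0.4435 -0.2892  0.168 ] yaw -28.6 J6 -0.21 clk 21.8 w 0.0638 -> shift [-0.55  0.21  1.95] turn 3.14
```

>>> {"name": "play_rows", "arguments": {"motion": [[-0.2,0.1,0.4,1,64],[-0.4,0.21,0.8,2,64],[-0.55,0.22,1.2,3.14,64],[-0.55,0.22,1.7,3.14,64],[-0.55,0.22,1.7,3.14,64]]}}

```text
clock: 22.38
position: [0.4397, -0.3117, 0.0987]
ee_rot: [-0.002, 0.965, 0.261, -0.001]
contact_force: [0.1, 0.8, -0.2]
width: 0.0642
gripper_force: 0.0
```

```bash
python3 - <<'E'
from h import *
go(.4403,-.313,.0395,-60)
E
```

```text
pos [ 0.4397 -0.3117  0.0987] yaw -59.7 J6 0.30 clk 22.4 w 0.0642 -> shift [-0.    0.04  1.48] turn 0.03
```

>>> {"name": "play_rows", "arguments": {"motion": [[0,0.02,0.7,0,64],[0,0.02,1.46,0,64],[0,0.02,1.46,0,64],[0,0.02,1.46,0,40],[0,0.02,1.46,0,40]]}}

```text
clock: 23.0
position: [0.4416, -0.3133, 0.0438]
ee_rot: [0.001, 0.965, 0.262, 0.001]
contact_force: [-0.1, -1.1, -2.5]
width: 0.0459
gripper_force: 30.8
```

>>> {"name": "play_rows", "arguments": {"motion": [[0,0,0,0,40],[0,0,0,0,40],[0,0,-0.8,0,40],[0,0,-2,0,40],[0,0,-3,0,40]]}}

```text
clock: 23.62
position: [0.4405, -0.3123, 0.1639]
ee_rot: [-0.0, 0.965, 0.261, 0.0]
contact_force: [0.8, 0.1, -1.0]
width: 0.0454
gripper_force: 31.4
```

```bash
python3 - <<'E'
from h import *
for x,y in((-.045,.053),(.045,.053),(-.045,.108),(.045,.108)): print((C+tx*x+ty*y).round(4))
go(*(C+tx*.045+ty*.108),.16,-18.3)
E
```

```text
[0.5222 0.0363]
[0.6077 0.0081]
[0.5395 0.0886]
[0.6249 0.0603]
pos [ 0.4405 -0.3123  0.1639] yaw -59.7 J6 0.30 clk 23.6 w 0.0454 -> shift [ 8.68 -5.71  0.1 ] turn -4.14
```

>>> {"name": "play_rows", "arguments": {"motion": [[1.0,-0.7,0,-0.6,40],[2.2,-1.5,0,-1.3,40],[3.4,-2.3,0,-2.0,40],[4.6,-3.1,0,-3.0,40],[5.8,-3.9,0,-4.0,40]]}}

```text
clock: 24.25
position: [0.5624, -0.0589, 0.1624]
ee_rot: [-0.0, 0.816, 0.578, -0.0]
contact_force: [1.0, -1.2, -1.0]
width: 0.0458
gripper_force: 31.4
```

```bash
python3 - <<'E'
from h import *
go(*(C+tx*.045+ty*.108),.13,-18.3)
E
```

```text
pos [ 0.5624 -0.0589  0.1624] yaw -19.4 J6 0.11 clk 24.2 w 0.0458 -> shift [3.33 0.49 0.81] turn -0.11
```

>>> {"name": "play_rows", "arguments": {"motion": [[1.2,0.2,0,-0.1,40],[2.4,0.4,0,-0.1,40],[3.33,0.49,0,-0.1,40],[3.33,0.49,0.4,-0.1,40],[3.33,0.49,0.8,-0.1,40]]}}

```text
clock: 24.88
position: [0.6245, 0.0578, 0.1291]
ee_rot: [-0.0, 0.812, 0.583, -0.001]
contact_force: [0.1, -0.5, -1.4]
width: 0.0459
gripper_force: 31.4
```

```bash
python3 - <<'E'
from h import *
c=manip.get_image("wrist")
go(*(C+tx*.045+ty*.108),.066,-18.3)
E
```

```text
pos [0.6228 0.0574 0.1266] yaw -18.7 J6 0.31 clk 24.9 w 0.0456 -> shift [0.09 0.04 1.51] turn -0.04
```

>>> {"name": "play_rows", "arguments": {"motion": [[0.05,0.03,0.2,0,40],[0.05,0.03,0.4,0,40],[0.05,0.03,0.6,0,40],[0.05,0.03,0.6,0,40],[0.05,0.03,0.6,0,40]]}}

```text
clock: 25.55
position: [0.6275, 0.0596, 0.1068]
ee_rot: [0.0, 0.813, 0.583, 0.0]
contact_force: [1.1, 0.6, -1.2]
width: 0.046
gripper_force: 31.4
```

```bash
python3 - <<'E'
from h import *
go(*(C+tx*.045+ty*.108),.066,-18.3)
E
```

```text
pos [0.6275 0.0596 0.1068] yaw -18.7 J6 0.31 clk 25.6 w 0.0460 -> shift [-0.   -0.07  1.02] turn -0.04
```

>>> {"name": "play_rows", "arguments": {"motion": [[0,-0.05,0.3,-0.04,40],[0,-0.05,0.6,-0.04,40],[0,-0.05,0.9,-0.04,40],[0,-0.05,1.02,-0.04,40],[0,-0.05,1.02,-0.04,40]]}}

```text
clock: 26.18
position: [0.625, 0.0604, 0.0658]
ee_rot: [-0.0, 0.81, 0.586, -0.0]
contact_force: [-0.5, -0.5, 0.6]
width: 0.046
gripper_force: 31.6
```

Contact at the floor height, right at the target. Releasing.

>>> {"name": "play_rows", "arguments": {"motion": [[0,0,0.02,0,58],[0,0,0.02,0,64],[0,0,0.02,0,64],[0,0,-1.0,0,64],[0,0,-2.4,0,64]]}}

```text
clock: 26.8
position: [0.6243, 0.0602, 0.1609]
ee_rot: [-0.001, 0.81, 0.586, -0.002]
contact_force: [1.2, -0.4, 0.0]
width: 0.0641
gripper_force: 0.0
```

```bash
python3 - <<'E'
from h import *
go(.4392,-.4025,.15,-60)
E
```

```text
pos [0.6243 0.0602 0.1609] yaw -18.3 J6 0.30 clk 26.8 w 0.0641 -> shift [-12.44  -0.76   0.29] turn 4.17
```

>>> {"name": "play_rows", "arguments": {"motion": [[-1.2,0,0,0.6,64],[-2.6,-0.1,0,1.2,64],[-4.1,-0.2,0,1.8,64],[-5.6,-0.3,0,2.4,64],[-7.1,-0.4,0,3.0,64]]}}

```text
clock: 27.42
position: [0.5204, -0.2061, 0.1619]
ee_rot: [0.0, 0.935, 0.355, 0.0]
contact_force: [0.2, -0.1, 0.8]
width: 0.0642
gripper_force: 0.0
```

```bash
python3 - <<'E'
from h import *
go(.4392,-.4025,.12,-60)
E
```

```text
pos [ 0.5204 -0.2061  0.1619] yaw -48.5 J6 0.34 clk 27.4 w 0.0642 -> shift [-4.78  2.33  1.05] turn 1.15
```

>>> {"name": "play_rows", "arguments": {"motion": [[-1.3,0.6,0,0.4,64],[-2.7,1.3,0,0.8,64],[-4.0,2.0,0.3,1.15,64],[-4.78,2.33,1.0,1.15,64],[-4.78,2.33,1.0,1.15,64]]}}

```text
clock: 28.05
position: [0.4382, -0.4024, 0.1194]
ee_rot: [-0.002, 0.966, 0.259, -0.001]
contact_force: [0.6, 0.5, 1.0]
width: 0.0645
gripper_force: 0.0
```

```bash
python3 - <<'E'
from h import *
c=manip.get_image("top"); jars(c)
go(.4392,-.4025,.08,-60)
E
```

```text
z 0.066 xy [ 0.6371 -0.3306] r 25.3 n 223 zmed 0.063
z 0.066 xy [ 0.4473 -0.3972] r 24.2 n 131 zmed 0.066
z 0.088 xy [0.6248 0.0589] r 23.6 n 217 zmed 0.088
z 0.088 xy [ 0.5502 -0.0282] r 25.8 n 180 zmed 0.087
pos [ 0.4395 -0.4013  0.1206] yaw -59.9 J6 0.19 clk 28.1 w 0.0642 -> shift [-0.02  0.02  1.01] turn 0.01
```

>>> {"name": "play_rows", "arguments": {"motion": [[-0.02,0.02,0.8,0,64],[-0.02,0.02,1.6,0,64],[-0.02,0.02,2.0,0,64],[-0.02,0.02,2.0,0,64],[-0.02,0.02,2.0,0,40]]}}

```text
clock: 28.72
position: [0.4411, -0.4026, 0.043]
ee_rot: [0.001, 0.965, 0.261, 0.001]
contact_force: [-0.3, 0.8, 1.2]
width: 0.0469
gripper_force: 0.8
```

>>> {"name": "play_rows", "arguments": {"motion": [[0,0,0,0,40],[0,0,0,0,40],[0,0,-0.8,0,40],[0,0,-2,0,40],[0,0,-3,0,40]]}}

```text
clock: 29.35
position: [0.4401, -0.4026, 0.1633]
ee_rot: [0.0, 0.965, 0.261, 0.0]
contact_force: [-0.3, -0.8, -1.3]
width: 0.0456
gripper_force: 31.3
```

```bash
python3 - <<'E'
from h import *
go(*(C-tx*.045+ty*.108),.16,-18.3)
E
```

```text
pos [ 0.4401 -0.4026  0.1633] yaw -59.8 J6 0.19 clk 29.4 w 0.0456 -> shift [ 8.32 -9.36  0.07] turn -4.15
```

>>> {"name": "play_rows", "arguments": {"motion": [[0.7,-0.8,0,-0.6,40],[1.7,-1.9,0,-1.3,40],[2.7,-3.0,0,-2.0,40],[3.7,-4.1,0,-3.0,40],[4.7,-5.2,0,-4.1,40]]}}

```text
clock: 29.98
position: [0.498, -0.1263, 0.1618]
ee_rot: [0.0, 0.813, 0.583, 0.0]
contact_force: [1.0, -0.2, -0.8]
width: 0.0458
gripper_force: 31.3
```

```bash
python3 - <<'E'
from h import *
go(*(C-tx*.045+ty*.108),.16,-18.3)
E
```

```text
pos [ 0.498  -0.1263  0.1618] yaw -18.7 J6 -0.06 clk 30.0 w 0.0458 -> shift [ 5.42 -0.74  0.04] turn -0.04
```

>>> {"name": "play_rows", "arguments": {"motion": [[1.4,-0.2,0,0,40],[2.8,-0.4,0,0,40],[4.2,-0.6,0,0,40],[5.4,-0.74,0,0,40],[5.4,-0.74,0.2,0,40]]}}

```text
clock: 30.6
position: [0.5414, 0.089, 0.1541]
ee_rot: [0.0, 0.813, 0.582, 0.001]
contact_force: [0.5, -1.3, -1.6]
width: 0.046
gripper_force: 31.3
```

>>> {"name": "play_rows", "arguments": {"motion": [[0,0,0.4,0,40],[0,0,0.8,0,40],[0,0,1.0,0,40],[0,0,1.0,0,40],[0,0,1.0,0,40]]}}

```text
clock: 31.22
position: [0.5408, 0.0855, 0.114]
ee_rot: [0.0, 0.815, 0.58, 0.0]
contact_force: [-0.1, 0.6, -1.6]
width: 0.0458
gripper_force: 31.3
```

```bash
python3 - <<'E'
from h import *
go(*(C-tx*.045+ty*.108),.066,-18.3)
E
```

```text
pos [0.5408 0.0855 0.114 ] yaw -19.1 J6 0.36 clk 31.2 w 0.0458 -> shift [ 0.06 -0.06  1.2 ] turn -0.08
```

>>> {"name": "play_rows", "arguments": {"motion": [[0.05,-0.05,0.3,-0.08,40],[0.05,-0.05,0.6,-0.08,40],[0.05,-0.05,0.9,-0.08,40],[0.05,-0.05,1.15,-0.08,40],[0.05,-0.05,1.22,-0.08,40]]}}

```text
clock: 31.85
position: [0.5387, 0.0887, 0.0651]
ee_rot: [-0.001, 0.81, 0.586, -0.0]
contact_force: [-4.1, 1.7, 17.2]
width: 0.0458
gripper_force: 32.7
```

```bash
python3 - <<'E'
from h import *
go(*(C-tx*.045+ty*.108),.066,-18.3)
E
```

```text
pos [0.5387 0.0887 0.0651] yaw -18.2 J6 0.35 clk 31.9 w 0.0458 -> shift [ 0.    0.02 -0.02] turn 0.01
```

>>> {"name": "play_rows", "arguments": {"motion": [[0,0,-0.03,0,40],[0,0,-0.03,0,60],[0,0,-0.03,0,64],[0,0,-1.0,0,64],[0,0,-2.4,0,64]]}}

```text
clock: 32.48
position: [0.5379, 0.0884, 0.1603]
ee_rot: [-0.001, 0.81, 0.586, -0.002]
contact_force: [1.2, 0.3, 0.5]
width: 0.064
gripper_force: 0.0
```

```bash
python3 - <<'E'
from h import *
c=manip.get_image("top"); jars(c); X=cloud(c)
m=((X[...,2]>.060)&(X[...,2]<.075)&(X[...,1]<-.2)&(X[...,1]>-.5)&(X[...,0]>.4)&(X[...,0]<.6)).astype(np.uint8)
d=cv2.distanceTransform(m,cv2.DIST_L2,5); mx=(d==cv2.dilate(d,np.ones((9,9))))&(d>4)
n,l,s,ce=cv2.connectedComponentsWithStats(mx.astype(np.uint8))
print(ce[1:],ray(c,ce[1:],.066)[:,:2])
k=cv2.minAreaRect((ray(c,np.argwhere(m)[:,::-1].astype(float),.066)[:,:2]*1000).astype(np.float32)); print(k)
go(.50,-.30,.16,-60)
E
```

```text
z 0.066 xy [ 0.637  -0.3308] r 25.3 n 221 zmed 0.063
z 0.088 xy [ 0.5501 -0.0281] r 25.8 n 177 zmed 0.087
[[401. 212.]
 [390. 219.]] [[ 0.53220622 -0.35708786]
 [ 0.51235544 -0.32429013]]
((521.319580078125, -345.82012939453125), (46.889705657958984, 93.20875549316406), 30.48111915588379)
pos [0.5432 0.0887 0.1692] yaw -18.2 J6 0.35 clk 32.5 w 0.0639 -> shift [-9.57  2.01  0.21] turn 4.18
```

>>> {"name": "play_rows", "arguments": {"motion": [[-1.0,0.2,0,-0.6,64],[-2.4,0.5,0,-1.4,64],[-3.9,0.8,0,-2.2,64],[-5.4,1.1,0,-3.2,64],[-6.9,1.4,0,-4.2,64]]}}

```text
clock: 33.15
position: [0.5067, -0.187, 0.1609]
ee_rot: [0.0, 0.549, 0.836, 0.0]
contact_force: [0.2, 0.5, 1.0]
width: 0.0642
gripper_force: 0.0
```

```bash
python3 - <<'E'
from h import *
go(.5095,-.3258,.12,30.5)
E
```

```text
pos [ 0.5067 -0.187   0.1609] yaw 23.3 J6 -0.89 clk 33.1 w 0.0642 -> shift [-3.21 -1.31  1.02] turn -0.72
```

>>> {"name": "play_rows", "arguments": {"motion": [[-1.0,-0.4,0,-0.4,64],[-2.2,-0.9,0,-0.72,64],[-3.2,-1.31,0.3,-0.72,64],[-3.2,-1.31,0.8,-0.72,64],[-3.2,-1.31,0.8,-0.72,64]]}}

```text
clock: 33.78
position: [0.5075, -0.3231, 0.127]
ee_rot: [-0.002, 0.499, 0.867, 0.0]
contact_force: [-0.3, -0.4, 1.0]
width: 0.0641
gripper_force: 0.0
```

```bash
python3 - <<'E'
from h import *
c=manip.get_image("wrist"); save(c,"w5")
X=cloud(c); m=(np.abs(X[...,2]-.066)<.008)&(X[...,1]<-.25)&(X[...,0]<.6)
print(cv2.minAreaRect((X[m][:,:2]*1000).astype(np.float32)),m.sum())
jars(manip.get_image("top"))
go(.5095,-.3258,.042,30.5)
E
```

```text
((520.143310546875, -345.66729736328125), (46.12859344482422, 93.52867889404297), 27.826919555664062) 5730
z 0.066 xy [ 0.6372 -0.3304] r 24.8 n 224 zmed 0.063
z 0.066 xy [ 0.5119 -0.3268] r 27.5 n 225 zmed 0.067
z 0.088 xy [0.6248 0.059 ] r 23.7 n 219 zmed 0.089
z 0.088 xy [ 0.5503 -0.0281] r 25.8 n 176 zmed 0.086
z 0.088 xy [0.539  0.0872] r 23.3 n 224 zmed 0.088
pos [ 0.5089 -0.3232  0.129 ] yaw 30.2 J6 -1.21 clk 33.9 w 0.0639 -> shift [-0.06 -0.02  2.18] turn -0.03
```

View pics/w5.png

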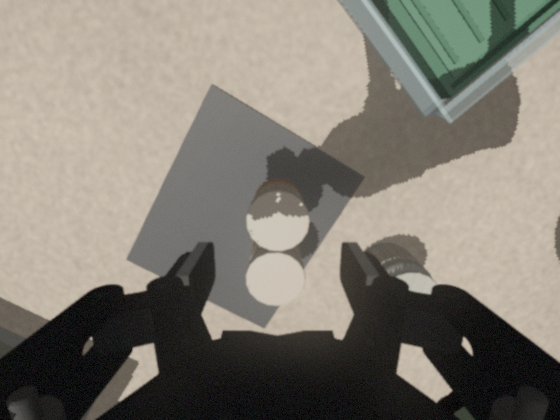

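The wrist view shows the target jar's cap at (278,218), between the fingers, with its neighbour behind at (275,280). Going down.

>>> {"name": "play_rows", "arguments": {"motion": [[-0.06,0,0.8,0,64],[-0.06,0,1.6,0,64],[-0.06,0,2.16,0,64],[-0.06,0,2.16,0,64],[-0.06,0,2.16,0,40]]}}

```text
clock: 34.5
position: [0.5111, -0.3258, 0.0441]
ee_rot: [0.001, 0.498, 0.867, -0.0]
contact_force: [-0.8, -1.0, 0.1]
width: 0.0471
gripper_force: 0.6
```

>>> {"name": "play_rows", "arguments": {"motion": [[0,0,0,0,40],[0,0,0,0,40],[0,0,-0.8,0,40],[0,0,-2,0,40],[0,0,-3,0,40]]}}

```text
clock: 35.12
position: [0.51, -0.3257, 0.1642]
ee_rot: [0.0, 0.498, 0.867, -0.0]
contact_force: [0.4, -0.8, -0.3]
width: 0.046
gripper_force: 31.2
```

```bash
python3 - <<'E'
from h import *
go(*(C+tx*.045+ty*.053),.165,-18.3)
E
```

```text
pos [ 0.51   -0.3257  0.1642] yaw 30.2 J6 -1.21 clk 35.1 w 0.0460 -> shift [ 5.98  6.31 -0.02] turn 4.85
```

>>> {"name": "play_rows", "arguments": {"motion": [[0.8,0.8,0,0.8,40],[1.8,1.8,0,1.8,40],[2.8,2.9,0,2.8,40],[3.8,4.0,0,3.8,40],[4.8,5.0,0,4.8,40]]}}

```text
clock: 35.75
position: [0.5865, -0.0574, 0.1627]
ee_rot: [0.0, 0.809, 0.587, 0.0]
contact_force: [0.5, 0.2, -1.0]
width: 0.0459
gripper_force: 31.3
```

```bash
python3 - <<'E'
from h import *
go(*(C+tx*.045+ty*.053),.165,-18.3)
E
```

```text
pos [ 0.5865 -0.0574  0.1627] yaw -18.1 J6 0.10 clk 35.8 w 0.0459 -> shift [ 1.72 -0.01 -0.06] turn 0.02
```

>>> {"name": "play_rows", "arguments": {"motion": [[0.9,0,0,0,40],[1.65,0,0,0,40],[1.65,0,0.6,0,40],[1.65,0,1.1,0,40],[1.65,0,1.1,0,40]]}}

```text
clock: 36.38
position: [0.6047, 0.0039, 0.117]
ee_rot: [-0.001, 0.808, 0.59, -0.002]
contact_force: [0.3, -0.1, -0.4]
width: 0.046
gripper_force: 31.3
```

>>> {"name": "play_rows", "arguments": {"motion": [[0,0,0.1,0,40],[0,0,0.1,0,40],[0,0,0.1,0,40]]}}

```text
clock: 36.75
position: [0.6066, 0.0035, 0.1152]
ee_rot: [0.0, 0.808, 0.589, 0.001]
contact_force: [0.1, -0.7, -1.3]
width: 0.046
gripper_force: 31.3
```

```bash
python3 - <<'E'
from h import *
go(*(C+tx*.045+ty*.053),.066,-18.3)
E
```

```text
pos [0.6066 0.0035 0.1152] yaw -17.8 J6 0.20 clk 36.8 w 0.0460 -> shift [ 0.12 -0.01  1.23] turn 0.05
```

>>> {"name": "play_rows", "arguments": {"motion": [[0.1,0,0.3,0.04,40],[0.1,0,0.6,0.04,40],[0.1,0,0.9,0.04,40],[0.1,0,1.15,0.04,40],[0.1,0,1.21,0.04,40]]}}

```text
clock: 37.38
position: [0.607, 0.0076, 0.0661]
ee_rot: [-0.0, 0.81, 0.587, -0.001]
contact_force: [-3.6, 0.8, 12.1]
width: 0.0457
gripper_force: 32.2
```

```bash
python3 - <<'E'
from h import *
go(*(C+tx*.045+ty*.053),.066,-18.3)
E
```

```text
pos [0.607  0.0076 0.0661] yaw -18.1 J6 0.21 clk 37.4 w 0.0457 -> shift [0.02 0.01 0.  ] turn 0.02
```

>>> {"name": "play_rows", "arguments": {"motion": [[0,0,-0.03,0,40],[0,0,-0.03,0,60],[0,0,-0.03,0,64],[0,0,-1.0,0,64],[0,0,-2.4,0,64]]}}

```text
clock: 38.0
position: [0.6062, 0.0076, 0.1612]
ee_rot: [-0.002, 0.81, 0.587, -0.002]
contact_force: [1.6, 0.0, -0.2]
width: 0.0642
gripper_force: 0.0
```

```bash
python3 - <<'E'
from h import *
c=manip.get_image("top"); jars(c)
go(.5331,-.3658,.16,30.5)
E
```

```text
z 0.066 xy [ 0.6369 -0.3306] r 25.3 n 225 zmed 0.063
z 0.066 xy [ 0.5327 -0.3646] r 24.4 n 220 zmed 0.066
z 0.088 xy [0.6237 0.0601] r 24.0 n 206 zmed 0.089
z 0.088 xy [ 0.5501 -0.0262] r 25.8 n 158 zmed 0.086
z 0.088 xy [0.5382 0.083 ] r 23.1 n 174 zmed 0.088
pos [0.6114 0.0072 0.1708] yaw -18.1 J6 0.21 clk 38.0 w 0.0641 -> shift [-9.47  1.04  0.26] turn -4.86
```

>>> {"name": "play_rows", "arguments": {"motion": [[-1.0,0.1,0,0,64],[-2.4,0.3,0,0,64],[-3.9,0.5,0,0,64],[-5.4,0.7,0,0,64],[-6.9,0.8,0,0,64]]}}

```text
clock: 38.67
position: [0.5518, -0.2667, 0.1621]
ee_rot: [0.0, 0.81, 0.587, 0.0]
contact_force: [1.2, 0.6, 0.1]
width: 0.0637
gripper_force: 0.0
```

```bash
python3 - <<'E'
from h import *
go(.5329,-.3653,.12,-18.3)
E
```

```text
pos [ 0.5518 -0.2667  0.1621] yaw -18.1 J6 -0.25 clk 38.7 w 0.0637 -> shift [-2.49  0.32  1.05] turn 0.02
```

>>> {"name": "play_rows", "arguments": {"motion": [[-1.2,0.15,0,0,64],[-2.45,0.3,0.3,0,64],[-2.45,0.3,1.0,0,64],[-2.45,0.3,1.0,0,64],[-2.45,0.3,1.0,0,64]]}}

```text
clock: 39.3
position: [0.5333, -0.3613, 0.1227]
ee_rot: [0.0, 0.81, 0.587, 0.0]
contact_force: [0.4, -0.3, 0.4]
width: 0.0639
gripper_force: 0.0
```

```bash
python3 - <<'E'
from h import *
jars(manip.get_image("top"))
go(.5329,-.3653,.042,-18.3)
E
```

```text
z 0.066 xy [ 0.6371 -0.3306] r 25.1 n 219 zmed 0.063
z 0.066 xy [ 0.5349 -0.3623] r 24.3 n 188 zmed 0.067
z 0.088 xy [0.6246 0.0588] r 24.0 n 221 zmed 0.088
z 0.088 xy [0.6084 0.0091] r 23.2 n 214 zmed 0.089
z 0.088 xy [ 0.5499 -0.0279] r 25.8 n 178 zmed 0.086
z 0.088 xy [0.5389 0.0873] r 23.3 n 226 zmed 0.088
pos [ 0.5336 -0.3614  0.1232] yaw -18.1 J6 -0.39 clk 39.4 w 0.0641 -> shift [-0.1   0.01  2.03] turn 0.02
```

>>> {"name": "play_rows", "arguments": {"motion": [[-0.09,0,0.8,0,64],[-0.09,0,1.6,0,64],[-0.09,0,2.02,0,64],[-0.09,0,2.02,0,64],[-0.09,0,2.02,0,40]]}}

```text
clock: 39.98
position: [0.5327, -0.3655, 0.0427]
ee_rot: [0.001, 0.81, 0.587, 0.0]
contact_force: [-0.9, 0.0, 0.8]
width: 0.0472
gripper_force: 0.7
```

>>> {"name": "play_rows", "arguments": {"motion": [[0,0,0,0,40],[0,0,0,0,40],[0,0,-0.8,0,40],[0,0,-2,0,40],[0,0,-3,0,40]]}}

```text
clock: 40.6
position: [0.5317, -0.3651, 0.1628]
ee_rot: [0.0, 0.81, 0.587, 0.0]
contact_force: [-0.1, -0.4, -1.1]
width: 0.0459
gripper_force: 31.3
```

```bash
python3 - <<'E'
from h import *
go(*(C-tx*.045+ty*.053),.165,-18.3)
E
```

```text
pos [ 0.5317 -0.3651  0.1628] yaw -18.1 J6 -0.39 clk 40.6 w 0.0459 -> shift [ 9.46 -3.35 -0.06] turn 0.02
```

>>> {"name": "play_rows", "arguments": {"motion": [[1.2,-0.4,0,0,40],[2.6,-0.9,0,0,40],[4.0,-1.4,0,0,40],[5.4,-1.9,0,0,40],[6.8,-2.4,0,0,40]]}}

```text
clock: 41.22
position: [0.5247, -0.0748, 0.1613]
ee_rot: [0.0, 0.81, 0.587, 0.0]
contact_force: [0.7, -0.5, -1.1]
width: 0.0458
gripper_force: 31.4
```

```bash
python3 - <<'E'
from h import *
go(*(C-tx*.045+ty*.053),.165,-18.3)
E
```

```text
pos [ 0.5247 -0.0748  0.1613] yaw -18.2 J6 0.04 clk 41.2 w 0.0458 -> shift [ 2.62 -0.93 -0.09] turn 0.01
```

>>> {"name": "play_rows", "arguments": {"motion": [[1.3,-0.5,0,0,40],[2.6,-0.93,0,0,40],[2.6,-0.93,0.6,0,40],[2.6,-0.93,1.1,0,40],[2.6,-0.93,1.1,0,40]]}}

```text
clock: 41.85
position: [0.5206, 0.0341, 0.116]
ee_rot: [-0.001, 0.81, 0.587, -0.001]
contact_force: [-0.1, 0.0, -1.3]
width: 0.0458
gripper_force: 31.3
```

>>> {"name": "play_rows", "arguments": {"motion": [[0,0,0.1,0,40],[0,0,0.1,0,40],[0,0,0.1,0,40]]}}

```text
clock: 42.22
position: [0.5226, 0.0336, 0.1139]
ee_rot: [0.0, 0.81, 0.587, 0.001]
contact_force: [-0.1, 0.2, -0.5]
width: 0.0463
gripper_force: 31.3
```

```bash
python3 - <<'E'
from h import *
go(*(C-tx*.045+ty*.053),.066,-18.3)
E
```

```text
pos [0.5226 0.0336 0.1139] yaw -18.2 J6 0.25 clk 42.2 w 0.0463 -> shift [ 0.06 -0.03  1.2 ] turn 0.01
```

>>> {"name": "play_rows", "arguments": {"motion": [[0.05,-0.03,0.3,0,40],[0.05,-0.03,0.6,0,40],[0.05,-0.03,0.9,0,40],[0.05,-0.03,1.12,0,40],[0.05,-0.03,1.18,0,40]]}}

```text
clock: 42.85
position: [0.5211, 0.0361, 0.0651]
ee_rot: [-0.001, 0.81, 0.587, -0.001]
contact_force: [-0.1, -0.2, -1.5]
width: 0.0461
gripper_force: 31.3
```

```bash
python3 - <<'E'
from h import *
go(*(C-tx*.045+ty*.053),.066,-18.3)
E
```

```text
pos [0.5211 0.0361 0.0651] yaw -18.1 J6 0.25 clk 42.9 w 0.0461 -> shift [ 0.01  0.02 -0.02] turn 0.02
```

>>> {"name": "play_rows", "arguments": {"motion": [[0,0,0.04,0,40],[0,0,0.04,0,40],[0,0,0.04,0,60],[0,0,0.04,0,64],[0,0,-0.6,0,64]]}}

```text
clock: 43.48
position: [0.5203, 0.0361, 0.0888]
ee_rot: [-0.001, 0.81, 0.587, -0.002]
contact_force: [-0.4, -0.0, 0.6]
width: 0.0642
gripper_force: 0.0
```

>>> {"name": "play_rows", "arguments": {"motion": [[0,0,-1,0,64],[0,0,-2,0,64],[-1,0,-2,0,64],[-2.4,0,-2,0,64],[-3.8,0,-2,0,64]]}}

```text
clock: 44.1
position: [0.4742, -0.1097, 0.1705]
ee_rot: [0.001, 0.809, 0.587, 0.0]
contact_force: [0.8, -0.5, 0.4]
width: 0.0643
gripper_force: 0.0
```

```bash
python3 - <<'E'
from h import *
c=manip.get_image("top"); jars(c); X=cloud(c); hsv=cv2.cvtColor(c["img"],cv2.COLOR_RGB2HSV)
w=np.zeros(hsv.shape[:2],bool); w[195:240,132:180]=1
def ctr(m,z,n):
    k=np.argwhere(m&w)[:,::-1]; print(n,len(k),k.mean(0),ray(c,[k.mean(0)],z)[0])
ctr((hsv[...,1]>120)&((hsv[...,0]<10)|(hsv[...,0]>170)),.046,"red")
k=(hsv[...,2]>105)&(hsv[...,1]<60); k[:222]=0;k[:,:146]=0;k[:,153:]=0;k[235:]=0;k=k&w; ctr(k,.046,"dot?")
k=(hsv[...,2]>70)&(hsv[...,2]<130); k[:216]=0;k[226:]=0;k[:,:140]=0;k[:,149:]=0; ctr(k,.091,"ball")
Z=X[210:228,136:156,2]; print((Z*1000)[::2,::2].round())
go(.47,.365,.16,82)
cv2.imwrite("pics/c6.png",cv2.resize(c["img"][130:270,120:440,::-1],None,fx=2.5,fy=2.5,interpolation=cv2.INTER_CUBIC))
E
```

```text
z 0.066 xy [ 0.637  -0.3304] r 25.8 n 220 zmed 0.063
z 0.088 xy [0.6246 0.0588] r 24.0 n 217 zmed 0.088
z 0.088 xy [0.6082 0.0091] r 23.6 n 216 zmed 0.088
z 0.088 xy [ 0.55   -0.0283] r 25.8 n 175 zmed 0.086
z 0.088 xy [0.5388 0.0874] r 23.3 n 222 zmed 0.088
z 0.088 xy [0.5225 0.0357] r 23.3 n 226 zmed 0.088
red 28 [152.92857143 204.92857143] [0.55814084 0.35393091 0.046     ]
dot? 15 [148.4        231.86666667] [0.48033298 0.36373781 0.046     ]
ball 28 [145.03571429 220.07142857] [0.50926315 0.36040264 0.091     ]
[[  1.   2.   3.  42.  48.  48.  47.  50.  45.  48.]
 [  3.   0.  43.  44.  44.  44.  52.  51.  52.  45.]
 [  0.  -3.  45.  46.  47.  53.  53.  51.  54.  52.]
 [  4.  -0.  47.  45.  42.  56.  66.  62.  54.  53.]
 [  1.  -3.  50.  47. 101.  98.  79.  63.  55.  51.]
 [  1.   1.  45. 100.  97.  97.  93.  54.  54.  49.]
 [ -0.  46.  42.  97.  97.  98.  47.  47.  47.  47.]
 [ -2.  47.  46.  43.  47.  48.  43.  48.  44.  45.]
 [ -2.  52.  44.  51.  48.  44.  48.  44.  46.  51.]]
pos [ 0.4719 -0.1162  0.1703] yaw -18.3 J6 -0.06 clk 44.1 w 0.0638 -> shift [11.41 -3.81  0.17] turn -10.03
```

View pics/c6.png

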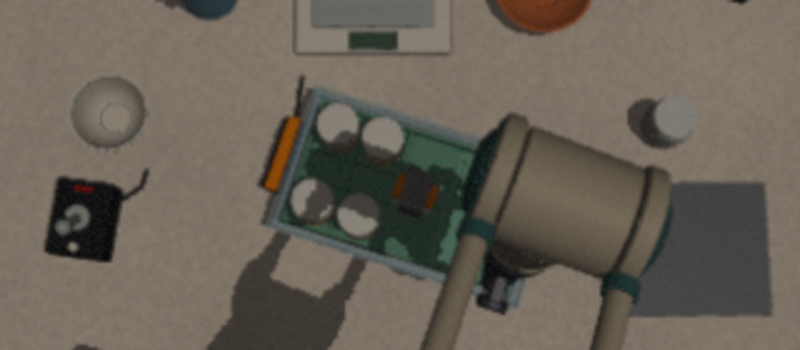

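All four jars stand in the wells (caps at (338,126), (383,138), (311,199) and (358,215)) and both buttons are out. Now the toggle.

>>> {"name": "play_rows", "arguments": {"motion": [[1.2,-0.4,0,-1,20],[2.6,-0.9,0,-2,0],[4.1,-1.4,0,-3,0],[5.6,-1.9,0,-4,0],[7.0,-2.4,0,-5,0]]}}

```text
clock: 44.78
position: [0.4704, 0.1898, 0.1704]
ee_rot: [0.001, 0.483, 0.875, 0.0]
contact_force: [1.1, 0.1, 0.3]
width: 0.0002
gripper_force: 0.0
```

```bash
python3 - <<'E'
from h import *
go(.464,.366,.15,82.8)
E
```

```text
pos [0.4704 0.1898 0.1704] yaw 32.2 J6 -0.32 clk 44.8 w 0.0002 -> shift [3.81 2.21 0.51] turn -5.06
```

>>> {"name": "play_rows", "arguments": {"motion": [[1.0,0.6,0,-1,0],[2.2,1.2,0,-2,0],[3.3,1.8,0,-3,0],[3.81,2.21,0.2,-4,0],[3.81,2.21,0.5,-5.06,0]]}}

```text
clock: 45.4
position: [0.4653, 0.3666, 0.15]
ee_rot: [0.001, 0.061, 0.998, 0.001]
contact_force: [-0.2, -0.6, -0.6]
width: 0.0003
gripper_force: 0.0
```

>>> {"name": "play_rows", "arguments": {"motion": [[0,0,0,0,0],[0,0,0,0,0]]}}

```text
clock: 45.65
position: [0.4651, 0.3636, 0.1504]
ee_rot: [0.0, 0.067, 0.998, 0.0]
contact_force: [-0.5, 0.2, 0.0]
width: -0.0003
gripper_force: 0.0
```

```bash
python3 - <<'E'
from h import *
go(.464,.366,.080,82.8)
E
```

```text
pos [0.4651 0.3636 0.1504] yaw 82.3 J6 -0.89 clk 45.6 w -0.0003 -> shift [0.04 0.05 1.76] turn -0.05
```

>>> {"name": "play_rows", "arguments": {"motion": [[0.04,0,0.7,0,0],[0.04,0,1.4,0,0],[0.04,0,1.76,0,0],[0.04,0,1.76,0,0],[-0.3,0,1.76,0,0]]}}

```text
clock: 46.28
position: [0.4774, 0.3625, 0.0809]
ee_rot: [0.001, 0.066, 0.998, 0.001]
contact_force: [0.7, -0.1, 1.1]
width: -0.0002
gripper_force: 0.0
```

>>> {"name": "play_rows", "arguments": {"motion": [[-0.2,0,0,0,0],[-0.4,0,0,0,0],[-0.6,0,0,0,0],[-0.8,0,0,0,0],[-0.9,0,0,0,0]]}}

```text
clock: 46.9
position: [0.5132, 0.3573, 0.0797]
ee_rot: [0.0, 0.066, 0.998, 0.0]
contact_force: [-1.7, 0.7, 1.3]
width: -0.0003
gripper_force: 0.7
```

```bash
python3 - <<'E'
from h import *
go(.527,.358,.080,82.8)
E
```

```text
pos [0.5132 0.3573 0.0797] yaw 82.4 J6 -0.94 clk 46.9 w -0.0003 -> shift [-0.34  0.06 -0.01] turn -0.04
```

Pushing at 1.7 N. I'll continue in small steps until it meets the end stop.

>>> {"name": "play_rows", "arguments": {"motion": [[-0.1,0,0,0,0],[-0.2,0,0,0,0],[-0.3,0,0,0,0],[-0.36,0,0,0,0],[-0.36,0,0,0,0]]}}

```text
clock: 47.52
position: [0.5212, 0.3559, 0.0792]
ee_rot: [-0.006, 0.066, 0.998, -0.0]
contact_force: [-11.7, 2.1, 3.5]
width: 0.0
gripper_force: 6.1
```

>>> {"name": "play_rows", "arguments": {"motion": [[-0.04,0,0,0,0],[-0.08,0,0,0,0],[-0.08,0,0,0,0]]}}

```text
clock: 47.9
position: [0.5213, 0.3559, 0.0791]
ee_rot: [-0.008, 0.066, 0.998, -0.001]
contact_force: [-17.8, 4.0, 7.7]
width: 0.0001
gripper_force: 9.1
```

The end stop is reached, with the force rising and no movement. I'll back off, rise and check.

>>> {"name": "play_rows", "arguments": {"motion": [[0.5,0,0,0,0],[1.0,0,0,0,0],[1.2,0,-1.0,0,0],[1.2,0,-2.2,0,0],[2.2,0,-3.0,0,0]]}}

```text
clock: 48.52
position: [0.4453, 0.3672, 0.2021]
ee_rot: [0.003, 0.067, 0.998, 0.001]
contact_force: [-0.3, 0.7, -1.1]
width: 0.0
gripper_force: 0.0
```

>>> {"name": "play_rows", "arguments": {"motion": [[1.0,0,-0.5,0,0],[2.0,0,-0.5,0,0],[2.0,0,-0.5,0,0]]}}

```text
clock: 48.9
position: [0.3607, 0.3771, 0.2205]
ee_rot: [0.0, 0.064, 0.998, 0.0]
contact_force: [1.2, 0.6, 0.2]
width: 0.0004
gripper_force: 0.0
```

```bash
python3 - <<'E'
from h import *
c=manip.get_image("top"); jars(c); X=cloud(c)
m=(X[...,2]>.075)&(X[...,2]<.12)&(X[...,0]>.49)&(X[...,0]<.6)&(X[...,1]>.3)&(X[...,1]<.42)
print("ball",m.sum(),np.nanmean(X[m],0))
go(.4,.3,.2)
cv2.imwrite("pics/c7.png",cv2.resize(c["img"][130:270,120:440,::-1],None,fx=2.5,fy=2.5,interpolation=cv2.INTER_CUBIC))
E
```

```text
z 0.066 xy [ 0.6369 -0.3306] r 25.3 n 223 zmed 0.063
z 0.088 xy [0.6247 0.0589] r 23.6 n 218 zmed 0.088
z 0.088 xy [0.6085 0.009 ] r 23.1 n 214 zmed 0.089
z 0.088 xy [ 0.5499 -0.028 ] r 25.8 n 178 zmed 0.086
z 0.088 xy [0.5389 0.0873] r 23.3 n 224 zmed 0.088
z 0.088 xy [0.5224 0.0356] r 23.3 n 226 zmed 0.088
ball 44 [0.54070578 0.35472405 0.09304744]
pos [0.3626 0.3772 0.2203] yaw 82.6 J6 -0.77 clk 49.0 w -0.0002 -> shift [-1.18 -1.79  0.51] turn 0.00
```

View pics/c7.png

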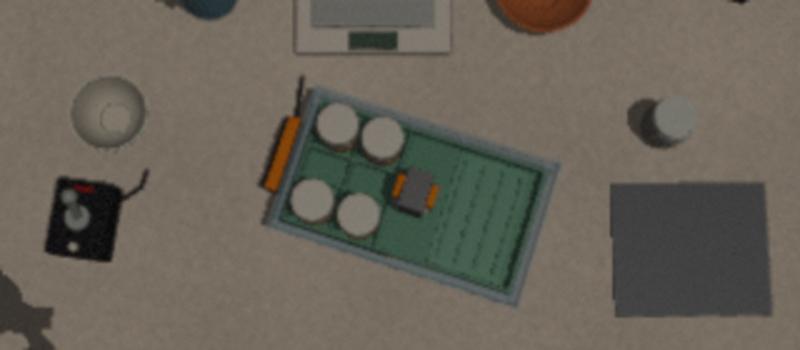

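```bash
python3 - <<'E'
from h import *
for n,c in(("off",np.load("top0.npy",allow_pickle=True).item()),("now",manip.get_image("top"))):
    X=cloud(c)
    for lo in(.085,.092):
        m=(X[...,2]>lo)&(X[...,2]<.12)&(X[...,0]>.48)&(X[...,0]<.6)&(X[...,1]>.3)&(X[...,1]<.42)
        k=np.argwhere(m)[:,::-1]; P=ray(c,k.astype(float),.094)[:,:2]
        print(n,lo,m.sum(),P.mean(0),P.min(0),P.max(0),k.mean(0))
c=manip.get_image("scene"); X=cloud(c)
m=(X[...,2]>.075)&(X[...,2]<.12)&(X[...,0]>.48)&(X[...,0]<.6)&(X[...,1]>.3)&(X[...,1]<.42); print("scene now",m.sum(),np.nanmean(X[m],0), np.nanmin(X[m],0),np.nanmax(X[m],0))
c=np.load("scene0.npy",allow_pickle=True).item(); X=cloud(c)
m=(X[...,2]>.075)&(X[...,2]<.12)&(X[...,0]>.48)&(X[...,0]<.6)&(X[...,1]>.3)&(X[...,1]<.42); print("scene off",m.sum(),np.nanmean(X[m],0), np.nanmin(X[m],0),np.nanmax(X[m],0))
E
```

```text
off 0.085 36 [0.50851913 0.36044156] [0.50084114 0.35119732] [0.51743631 0.36801819] [144.66666667 220.22222222]
off 0.092 32 [0.50870238 0.36100041] [0.50084114 0.35385566] [0.51743631 0.36801819] [144.46875 220.15625]
now 0.085 37 [0.54243766 0.35547312] [0.5340692  0.34697055] [0.55082098 0.36398666] [147. 208.]
now 0.092 35 [0.54259785 0.35579958] [0.53407658 0.34697055] [0.55082098 0.36398666] [146.88571429 207.94285714]
scene now 48 [0.54644983 0.35355022 0.09270785] [0.53796533 0.34620549 0.0773535 ] [0.55196104 0.36310747 0.09953837]
scene off 57 [0.51324755 0.35828197 0.09072361] [0.50454999 0.35098946 0.07673391] [0.51951702 0.36635779 0.10196858]
```

The ball looks slightly short of a full swing (about 34 of 37 mm), so I'll push again a bit higher on the ball to be sure.

```bash
python3 - <<'E'
from h import *
go(.495,.361,.13,82.8)
E
```

```text
pos [0.3641 0.3772 0.2199] yaw 82.5 J6 -0.77 clk 49.0 w -0.0004 -> shift [-3.29  0.03  2.25] turn -0.03
```

>>> {"name": "play_rows", "arguments": {"motion": [[-1.2,0,0.6,0,0],[-2.4,0.02,1.4,0,0],[-3.2,0.03,2.2,0,0],[-3.2,0.03,3.0,0,0],[-3.2,0.03,3.33,0,0]]}}

```text
clock: 49.68
position: [0.4907, 0.3601, 0.0836]
ee_rot: [-0.002, 0.067, 0.998, -0.001]
contact_force: [0.5, 0.3, -0.6]
width: 0.0
gripper_force: 0.0
```

>>> {"name": "play_rows", "arguments": {"motion": [[-0.2,0,0,0,0],[-0.4,0,0,0,0],[-0.55,0,0,0,0],[-0.65,0,0,0,0],[-0.65,0,0,0,0]]}}

```text
clock: 50.3
position: [0.5167, 0.3582, 0.087]
ee_rot: [0.0, 0.066, 0.998, 0.0]
contact_force: [0.9, 0.1, 0.3]
width: -0.0
gripper_force: 0.0
```

>>> {"name": "play_rows", "arguments": {"motion": [[-0.05,0,0,0,0],[-0.1,0,0,0,0],[-0.15,0,0,0,0],[-0.15,0,0,0,0]]}}

```text
clock: 50.8
position: [0.5212, 0.3575, 0.0864]
ee_rot: [-0.001, 0.066, 0.998, -0.0]
contact_force: [-2.9, 0.2, 1.9]
width: 0.0001
gripper_force: 1.6
```

>>> {"name": "play_rows", "arguments": {"motion": [[-0.05,0,0,0,0],[-0.1,0,0,0,0],[-0.15,0,0,0,0],[-0.2,0,0,0,0],[-0.2,0,0,0,0]]}}

```text
clock: 51.42
position: [0.5218, 0.3573, 0.0863]
ee_rot: [-0.008, 0.066, 0.998, -0.0]
contact_force: [-16.8, 5.0, 10.0]
width: -0.0002
gripper_force: 8.9
```

The second push met a firm stop at the same place, so the toggle is fully over. I'll withdraw and do a final check.

>>> {"name": "play_rows", "arguments": {"motion": [[0.5,0,0,0,0],[1.0,0,0,0,0],[1.2,0,-1.0,0,0],[1.2,0,-2.2,0,0],[2.2,0,-3.0,0,0]]}}

```text
clock: 52.05
position: [0.4454, 0.3683, 0.2088]
ee_rot: [0.003, 0.067, 0.998, 0.001]
contact_force: [-0.3, -0.4, -0.7]
width: -0.0002
gripper_force: 0.0
```

>>> {"name": "play_rows", "arguments": {"motion": [[1.0,0,-0.5,0,0],[2.0,0,-0.5,0,0],[2.0,0,-0.5,0,0],[2.0,0,-0.5,0,0],[2.0,0,-0.5,0,0]]}}

```text
clock: 52.68
position: [0.3646, 0.3782, 0.2262]
ee_rot: [0.0, 0.066, 0.998, -0.0]
contact_force: [-0.5, 0.2, -1.0]
width: 0.0001
gripper_force: 0.0
```

```bash
python3 - <<'E'
from h import *
c=manip.get_image("top"); jars(c); X=cloud(c)
m=(X[...,2]>.085)&(X[...,2]<.12)&(X[...,0]>.48)&(X[...,0]<.6)&(X[...,1]>.3)&(X[...,1]<.42)
P=ray(c,np.argwhere(m)[:,::-1].astype(float),.094); print("ball",P.mean(0))
print(manip.sign_off())
E
```

```text
z 0.066 xy [ 0.6372 -0.3305] r 25.3 n 227 zmed 0.063
z 0.088 xy [0.6246 0.0589] r 24.0 n 220 zmed 0.088
z 0.088 xy [0.6083 0.0091] r 23.5 n 215 zmed 0.088
z 0.088 xy [ 0.5501 -0.0282] r 25.8 n 178 zmed 0.086
z 0.088 xy [0.539  0.0874] r 23.3 n 224 zmed 0.088
z 0.088 xy [0.5224 0.0357] r 23.3 n 226 zmed 0.088
ball [0.54243843 0.35570588 0.094     ]
the job is handed in; nothing more can be done
None
```

The job is handed in (no verdict came back): the insert is turned and seated with its wells at the heater end and both buttons out, all four jars stand in wells of their own, and the toggle was then pushed over to a firm stop, although the camera put its swing at about 34 of the expected 37 mm.

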